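# Empty a tilt-out tube bin into a tray

## Task

Pull the tilt-out bin with the red handle forward until it lies on its stop, and let go of it there. Then take hold of it afresh, lift it out of its rack, tip all four red-capped tubes into the steel tray from close above it, and stand the empty bin upright on the blue mat. Leave the other two bins shut and everything else where it is.

Things in the scene. Friction and masses are not known exactly. Their poses are not given: they have to be found in the camera images.
- rack_pivot (a point): Tilt-bin rack, fixed: white base 160 x 318 x 16 mm with orange front edge, three bays 105 mm apart. Point on the common pivot line at the middle bay, 30 mm above the bench; x to the rack's back, y along the pivot line, z up. Bins tip to -x. Each bay has two 8 mm aluminium cheeks (62 mm apart inside, 40 mm long, tops 44 mm above the bench) with 10 mm slots, open at the top, that hold the bin's pins.
- stop_bar (a point): Middle of the rubber stop bar (8 mm diameter, along the rack's y, past all bays) on which a bin's front wall lies when it is tipped fully forward: 45 mm in front of the pivot line, 30 mm above the bench.
- tilt_bin: Bin with the red handle and the tubes: open-topped white plastic, loose, 0.16-0.26 kg; its bay varies. Origin midway on the axis of its two side pins (8 mm diameter, 8 mm long). At the start shut and upright, axes as the rack's: x to its back. Tips forward 32 deg (0.56 rad) about the pins to the stop, falls shut if let go before about 20 deg, stays beyond; then lifts straight up out of the slots.
- bin_handle (a point): Centre of the bin's red handle, a round bar 10 mm in diameter, 54 mm long along the bin's y, held over the mouth by two flat ears on the side walls: x -60, z +107 mm from the bin's origin, 30 mm above the lip. Shut, it is 137 mm above the bench; on the stop, 108 mm in front of the pivot line and 89 mm above the bench. Being round it turns between the fingers. Axes as the bin's.
- bin_centre (a point): Middle of the bin, near its centre of mass: x +14, z +34 mm from its origin; axes as the bin's. The bin is 58 mm wide in y, walls 3 mm: flat underside at z -8 from x -6 to +74, upright back wall at x +74, side walls up to z +77, front wall leaning forward 40 deg from x -6 at the bottom to the lip at x -77, z +77. The other two bins are the same.
- bin_sides (a point): Middle of a good place to take the bin across its two side walls (58 mm over the outside): x -22, z +66 mm from its origin, half-way across. Axes as the bin's.
- bin_lip (a point): Middle of the top edge of the bin's front wall, where the tubes come out under the handle bar: x -77, z +77 mm from its origin. At the stop the tubes stay in; they roll out when the bin is tipped about 65 to 80 deg from upright. Axes as the bin's.
- bin_foot (a point): Middle of the bin's flat underside: x +34, z -8 mm from its origin. Axes as the bin's.
- tube0: Sample tube with a red screw cap, 15 mm diameter, 46 mm long, 10 g; origin at its centre, y along its axis towards the cap. Lies across the bin on its floor at the start.
- tube1: Sample tube with a red screw cap, 15 mm diameter, 46 mm long, 10 g; origin at its centre, y along its axis towards the cap. Lies across the bin on its floor at the start.
- tube2: Sample tube with a red screw cap, 15 mm diameter, 46 mm long, 10 g; origin at its centre, y along its axis towards the cap. Lies across the bin on its floor at the start.
- tube3: Sample tube with a red screw cap, 15 mm diameter, 46 mm long, 10 g; origin at its centre, y along its axis towards the cap. Lies across the bin on its floor at the start.
- tray: Steel tray, loose, 0.5 kg, open-topped: 150 (x) x 200 (y) mm, 30 mm high, walls and floor 3 mm; origin at the centre of its underside. The tray and the mat may stand on either side.
- mat_top (a point): Blue bench mat, fixed, 150 (x) x 200 (y) mm, 3 mm thick; the point is the centre of its upper face.
- green_bin (a joint): Bin with the green handle, in another bay of the rack, same shape as the red one: 0 is shut, 0.56 rad is tipped forward on its stop. To be left shut.
- blue_bin (a joint): Bin with the blue handle, likewise. To be left shut.
- canister: Steel canister, 90 mm diameter, 95 mm high; origin under its centre. Bystander.
- reagent: Clear reagent bottle with a blue cap, 80 mm diameter, 164 mm high; origin under its centre. Bystander.
- amber: Small amber bottle, 52 mm diameter, 105 mm high; origin under its centre. Bystander.
- beaker: Beaker, 72 mm diameter at the rim, 85 mm high; origin under its centre. Bystander.
- dish: Closed petri dish, 90 mm diameter, 15 mm high; origin under its centre. Bystander.
- marker: Marker pen lying between tray and mat, 135 mm long along its x, 14 mm thick, up to 18 mm high at its clip; origin under its middle. Bystander.

How it is judged:
On the way, in this order (a step that is already met when the one before it is completed fails the run):
1. the red-handled bin, its pins still in the rack, lies tipped forward on its stop with the gripper off it (angle between tilt_bin's own z axis and vertical between 0.46 and 0.68 rad and x of tilt_bin in the frame of rack_pivot between -0.006 and 0.006 m and z of tilt_bin in the frame of rack_pivot between -0.005 and 0.005 m and contact force between the fingers and tilt_bin below 0.05 N), for 0.2 s.
2. the bin, out of the rack, is tipped over with its lip above the tray (angle between tilt_bin's own z axis and vertical above 0.9 rad and x of bin_lip in the frame of tray between -0.075 and 0.075 m and y of bin_lip in the frame of tray between -0.1 and 0.1 m), for 0.1 s.
3. all four red-capped tubes are in the tray (x of tube0 in the frame of tray between -0.075 and 0.075 m and y of tube0 in the frame of tray between -0.1 and 0.1 m and z of tube0 in the frame of tray between 0 and 0.035 m and x of tube1 in the frame of tray between -0.075 and 0.075 m and y of tube1 in the frame of tray between -0.1 and 0.1 m and z of tube1 in the frame of tray between 0 and 0.035 m and x of tube2 in the frame of tray between -0.075 and 0.075 m and y of tube2 in the frame of tray between -0.1 and 0.1 m and z of tube2 in the frame of tray between 0 and 0.035 m and x of tube3 in the frame of tray between -0.075 and 0.075 m and y of tube3 in the frame of tray between -0.1 and 0.1 m and z of tube3 in the frame of tray between 0 and 0.035 m), for 0.2 s.
At the end, for the whole second after the job is handed in: All four tubes lie in the tray (centres inside its outline, under 35 mm up); the bin stands upright (within 0.1 rad) on the mat, the middle of its underside 10 mm or more inside the mat's edges, released and at rest; the other two bins are shut (below 0.12 rad) (all of step 3 and angle between tilt_bin's own z axis and vertical below 0.1 rad and x of bin_foot in the frame of mat_top between -0.065 and 0.065 m and y of bin_foot in the frame of mat_top between -0.09 and 0.09 m and z of bin_foot in the frame of mat_top between -0.004 and 0.005 m and value of joint each of green_bin, blue_bin below 0.12 rad and linear speed of each of tube0, tube1, tube2, tube3, tilt_bin below 0.03 m/s); the robot touches nothing.
It fails at once if the canister, a bottle, the beaker, the dish or the marker is moved by more than 3 cm (distance of any of canister, reagent, amber, beaker, dish, marker from where it was at the start of the episode above 0.03 m).
It fails at once if the tray is pushed by more than 4 cm (distance of tray from where it was at the start of the episode above 0.04 m).
It fails at once if a neighbouring bin is opened (value of joint any of green_bin, blue_bin above 0.2 rad).
It fails at once if a tube is flung or dropped from a height of about 20 cm or more (faster than 2 m/s) (linear speed of any of tube0, tube1, tube2, tube3 above 2 m/s).
It also fails if it takes over 53 s, if anything falls off the work surface, if the arm or the gripper's body presses on something with over 40 N, if the wrist force passes 120 N, or if a joint passes its speed limit or range.

## Robot

A 7-joint arm with a two-finger parallel gripper is mounted at the origin on the work surface. World frame = base frame: x ahead of the robot, y to its left, z up, the work surface at z = 0. Lengths are in m, angles in rad, forces in N, time in s.
With the tool pointing down it reaches from about 0.35 to 0.9 m from the base axis. Payload 8.1 kg.
Tool frame: the origin (TCP) lies at the very end of the fingers, on their centre line; the grasp point (between the pads) lies 19 mm behind it (arm.grip_depth is the distance from the TCP to the grasp point, in m); x points along the fingers, z is the direction in which the jaws open and shut, and the axes are right-handed (so a half turn about x gives the same grasp; the last joint's range is limited). The gripper opens to 92 mm and grips with 3 to 60 N. Pads are 19 mm wide; open, the fingers measure 130 mm over their backs; the gripper's body (75 mm by 190 mm) begins 47 mm behind the grasp point.
Start: joints at [-1.251, 0.434, 0.025, 1.573, -0.012, 1.134, -0.075], TCP at [0.256, 0.57, 0.227] pointing down, gripper open.
Joint ranges: [-2.62, 2.62], [-0.44, 2.09], [-1.27, 1.32], [0.08, 2.57], [-1.32, 4.46], [0.12, 2], [-2.74, 2.74]. Speed limits (rad/s): [2.22, 2.22, 3.01, 3.01, 3.14, 3.14, 3.14].

## Interface

Orientations are given as a rotation vector (axis times angle).
In Python, from cell import status, cams, arm gives the robot as it stands. The module is installed in compiled form; this text tells all that it offers.
- The arm moves only by the tool step_arm, never from a script. Its argument "rows" is a list of rows, each a list of 7 numbers: the gripper command: -1 is fully open, 1 is shut, values between are in proportion, then the shift along the tool's x, y, z as a fraction of full scale, then the turn, a rotation vector about the tool's x, y, z as a fraction of full scale. In form: [[grip, x, y, z, rx, ry, rz], ...]. A call has 1 to 12 rows; each row is the pose to reach, as a shift and turn from the pose commanded when the call began, along the tool's axes at that moment; what a row does not reach only later rows make up. Full scale, the value 1, is 80 cm for a shift and 60 degrees for a turn. A row lasts 1/12 s, in which the tool goes at most 41.7 mm and 7.16 degrees, less where a joint would pass 70% of its speed; a pose out of reach is approached as far as the arm can. A call with a number of a shift or a turn outside -1 to 1 is refused whole. A call with a gripper value outside its range is refused whole. The fingers move at their own pace and stop on an object; "newtons" is the grip in N (left out, the last holds). Time passes only in rows, so rows that repeat a pose let the fingers close. It gives the time, the measured TCP pose, the force and the opening at its end, in the units of the state.
- status.observe(): the state, without advancing time (a new reading comes with each control period).
- cams.get_image(name): name is "scene" or "top" or "wrist"; returns a dict with "pixels" (384x512x3 uint8, red, green, blue), "range_z" (384x512 float32, m along the optical axis (not along the pixel's ray), 0 where there is no reading), "camera_matrix" (3x3 intrinsics, pixels), "eye" and "attitude" of the camera in the world; the wrist camera has in their place "tool_from_camera" (4x4, takes a point from camera to tool coordinates, whose origin is the TCP and whose axes are the tool frame's). Camera axes: x right, y down, z forward; pixel columns grow to the right and rows downward; lengths in m; the calibration is good to about 2 mm. A picture is of the moment at which its call begins: read the wrist's pose just before it.
- arm.sign_off(): hands the job in, once; it reports no verdict.
The state is a dict: "clock": time; "joints": joint angles; "dq": joint speeds; "joint_efforts": joint torques, N m; "position": TCP position; "ee_rot": TCP orientation; "force": force on the tool from outside, world axes, zero at the start; "ft_torque": the same for the moment, N m; "width": opening from 0.0 (shut) to 1.0 (fully open).
Only numpy, scipy, OpenCV 4.12 (cv2) and the standard library are available. Lean on these libraries where they do the work, as an engineer would, in place of code of your own. Each camera call takes 0.05 s, during which the arm holds its last target.

## Working session

There is one attempt and no reset: what is moved stays moved. The work goes in short steps, Python scripts to look and compute and a tool call to move; the robot and the scene stay as the last step left them, time stands still between calls to the robot, and variables do not carry over. Pictures are saved under pics/ and viewed, and the job is handed in when it is done.

Besides the shell and the picture viewer there is one more tool, called after "Emit:" by a JSON object that holds its "method" and its "body", one argument or row to a line. step_arm: Moves the arm, as the interface text tells. Its arguments: {"type":"object","properties":{"rows":{"type":"array","items":{"type":"array","items":{"type":"number"}}},"newtons":{"type":"number"}},"required":["rows"]}

```bash
mkdir -p pics; ls
python3 - <<'E'
from cell import status,cams,arm
import cv2,numpy as np
np.set_printoptions(precision=4,suppress=True)
s=status.observe()
for k,v in s.items(): print(k,v)
for n in ["scene","top"]:
    d=cams.get_image(n)
    cv2.imwrite(f"pics/{n}0.png",d["pixels"][:,:,::-1])
    np.savez(f"{n}0.npz",**d)
    print(n,d["camera_matrix"],d["eye"],d["attitude"])
E
```

```text
pics
clock 0.0
joints [-1.2506  0.4352  0.025   1.5741 -0.0116  1.134  -0.0751]
dq [-0.0013  0.001  -0.0002  0.0017  0.0008  0.0001  0.0017]
joint_efforts [ -0.0005 -66.7838   0.9844 -31.4462  -0.0607   0.0428   0.0003]
position [0.2563 0.5695 0.226 ]
ee_rot [-0.8933  1.3813  0.8917]
force [ 0.6898 -0.3634  0.6477]
ft_torque [0.0423 0.0285 0.0046]
width 0.9981338314931052
scene [[428.6413   0.     258.6352]
 [  0.     428.6413 197.7557]
 [  0.       0.       1.    ]] [ 1.3832 -0.8956  1.054 ] [-2.0984 -0.8362  0.4303]
top [[423.3948   0.     256.1409]
 [  0.     423.3948 194.4767]
 [  0.       0.       1.    ]] [ 0.3664 -0.0202  1.2641] [-2.1576  2.1065 -0.1298]
```

View pics/scene0.png

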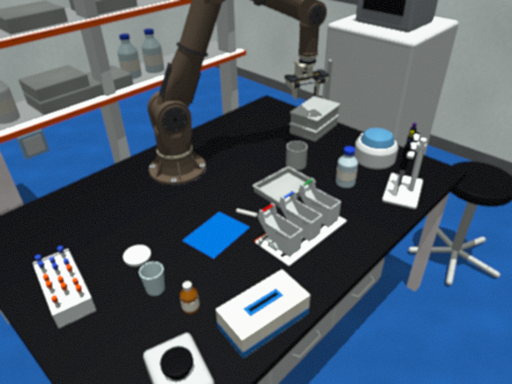

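View pics/top0.png

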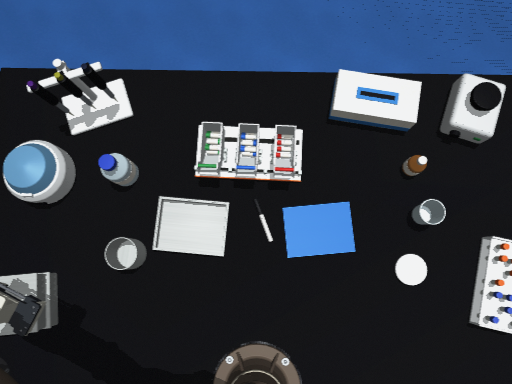

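The top view shows the rack at about px (200-300, 125-180), with the red bin in the right bay at about (285,150). The tray is at (191,226), the mat at (319,230) and the marker at (265,222). Next I'll measure these.

```bash
cat > h.py <<'E'
import numpy as np,cv2
from scipy.spatial.transform import Rotation as R
np.set_printoptions(precision=4,suppress=True)
def ray(d,u,v):
    K=d["camera_matrix"];r=np.linalg.inv(K)@np.array([u,v,1.]);return d["eye"],R.from_rotvec(d["attitude"]).as_matrix()@r
def onplane(d,u,v,z):
    e,r=ray(d,u,v);return e+r*(z-e[2])/r[2]
def tri(d1,p1,d2,p2):
    e1,r1=ray(d1,*p1);e2,r2=ray(d2,*p2)
    A=np.stack([r1,-r2],1);t=np.linalg.lstsq(A,e2-e1,rcond=None)[0]
    a=e1+r1*t[0];b=e2+r2*t[1];return (a+b)/2,np.linalg.norm(a-b)
def cloud(d):
    z=d["range_z"];v,u=np.mgrid[:z.shape[0],:z.shape[1]]
    K=d["camera_matrix"];p=np.stack([(u-K[0,2])/K[0,0]*z,(v-K[1,2])/K[1,1]*z,z],-1)
    return p@R.from_rotvec(d["attitude"]).as_matrix().T+d["eye"]
def mask(d,c):
    h=cv2.cvtColor(d["pixels"],cv2.COLOR_RGB2HSV);H,S,V=[h[...,i].astype(int) for i in range(3)]
    if c=="red": m=((H<6)|(H>172))&(S>150)&(V>80)
    if c=="green": m=(H>45)&(H<80)&(S>120)&(V>50)
    if c=="blue": m=(H>100)&(H<125)&(S>120)&(V>80)
    if c=="orange": m=(H>6)&(H<18)&(S>150)&(V>120)
    return m.astype(np.uint8)
def blobs(m,lo=4):
    n,l,st,ce=cv2.connectedComponentsWithStats(m)
    return [(st[i],ce[i]) for i in range(1,n) if st[i][4]>=lo],l
E
python3 - <<'E'
from h import *
T=dict(np.load("top0.npz"));S=dict(np.load("scene0.npz"))
for n,d in (("top",T),("scene",S)):
    P=cloud(d)
    for c in ["red","green","blue","orange"]:
        b,l=blobs(mask(d,c))
        for st,ce in b:
            p=P[int(round(ce[1])),int(round(ce[0]))]
            if 0.2<p[0]<0.8 and abs(p[1])<0.5: print(n,c,st,ce,p)
t=cv2.resize(T["pixels"][110:270,140:370,::-1],None,fx=3.4,fy=3.4,interpolation=cv2.INTER_CUBIC);cv2.imwrite("pics/topc.png",t)
t=cv2.resize(S["pixels"][140:280,170:370,::-1],None,fx=4,fy=4,interpolation=cv2.INTER_CUBIC);cv2.imwrite("pics/scc.png",t)
E
```

```text
top red [278 134   3   5  15] [279. 136.] [ 0.7266 -0.0489  0.0392]
top red [277 141   4   4  14] [278.7143 142.5   ] [ 0.3664 -0.0202  1.2641]
top red [277 147   4   4  14] [278.7143 148.6429] [ 0.6875 -0.0497  0.0364]
top red [276 153   4   4  16] [277.5 154.5] [ 0.6706 -0.0469  0.0427]
top red [275 167  18   4  55] [283.4    168.9091] [ 0.6049 -0.059   0.1405]
top green [206 131   4   7  23] [207.6522 133.8696] [0.7243 0.1615 0.0546]
top green [218 140   1   4   4] [218.  141.5] [0.7016 0.1314 0.0505]
top green [205 144   4   6  22] [206.6364 146.6818] [0.6841 0.1625 0.0566]
top green [198 164  18   4  52] [206.3462 165.2692] [0.6116 0.1503 0.1408]
top blue [241 133   4   6  23] [242.5652 135.6087] [0.7208 0.0578 0.0523]
top blue [253 140   4   6  16] [254.3125 142.4375] [0.7029 0.0247 0.0529]
top blue [240 145   5   7  26] [241.7692 148.    ] [0.6845 0.0597 0.0513]
top blue [253 152   3   4  12] [254.  153.5] [0.6697 0.0242 0.0406]
top blue [ 98 154  17  17 213] [106.     161.5117] [0.6098 0.4172 0.1615]
top blue [237 165  18   5  57] [245.5965 167.0351] [0.6083 0.0413 0.1408]
to
[... 282 characters left out ...]
593 0.014 ]
top orange [256 179  17   1  17] [264. 179.] [ 0.6003 -0.0069  0.0122]
top orange [278 180  16   1  16] [285.5 180. ] [ 0.5975 -0.0727  0.0181]
top orange [297 181   4   1   4] [298.5 181. ] [ 0.5956 -0.1087  0.016 ]
scene red [262 204  11   7  36] [267.0278 207.    ] [ 0.6062 -0.0622  0.1425]
scene green [305 180   7   4  16] [308.1875 181.5625] [0.6115 0.1541 0.1367]
scene blue [343 145  12  11 102] [348.8627 149.9216] [0.617  0.4045 0.1648]
scene blue [285 192   8   6  19] [288.7368 194.3158] [0.6141 0.0433 0.1437]
scene blue [ 182  211   68   48 1715] [215.5382 234.2146] [ 0.458  -0.176   0.0026]
scene orange [181 289  15  12 114] [187.8333 294.8158] [ 0.6608 -0.4575  0.0771]
```

View pics/topc.png

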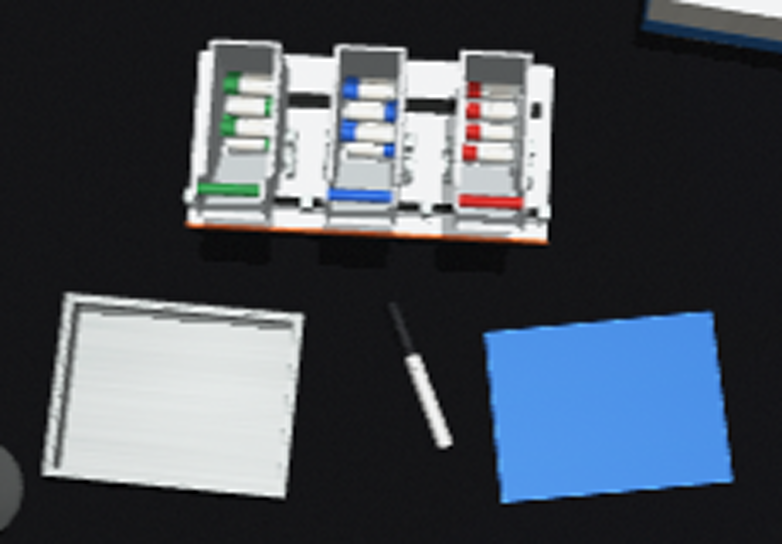

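View pics/scc.png

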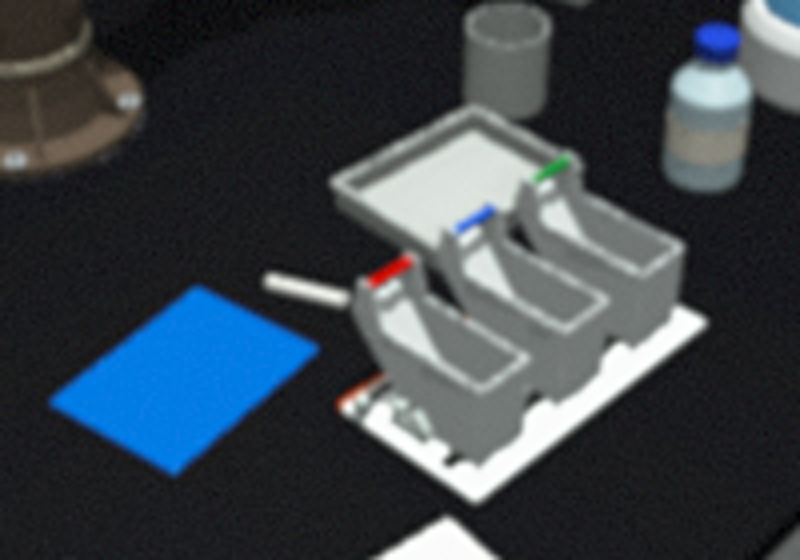

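The crops show the red bin in the right-hand bay with its handle at top px (283,169) and scene px (267,207). The tray is on the left with the marker between it and the mat. Next: triangulation and outlines.

Run:
```python
from h import *
T=dict(np.load("top0.npz"));S=dict(np.load("scene0.npz"))
for c,a,b in (("red",(283.4,168.9),(267.03,207)),("green",(206.35,165.27),(308.19,181.56)),("blue",(245.6,167.0),(288.74,194.3))):
    print(c,tri(T,a,S,b),onplane(T,*a,0.14),onplane(S,*b,0.138))
# mat
m=mask(T,"blue");m[:195]=0
r=cv2.minAreaRect(np.argwhere(m)[:,::-1].astype(np.float32));print("mat px",r,onplane(T,*r[0],0.003))
bx=cv2.boxPoints(r);print([onplane(T,*p,0.003)[:2] for p in bx])
m2=mask(S,"blue");m2[:205]=0
ce=blobs(m2,500)[0]
print("mat tri",[tri(T,r[0],S,tuple(cv2.minAreaRect(np.argwhere(m2)[:,::-1].astype(np.float32))[0]))])
P=cloud(T)
# tray: points z 0.02..0.04
sel=(P[...,0]>.33)&(P[...,0]<.56)&(P[...,1]>.05)&(P[...,1]<.32)&(P[...,2]>.0015)&(P[...,2]<.05)
pts=P[sel][:,:2].astype(np.float32)
r=cv2.minAreaRect(pts);print("tray",r,cv2.boxPoints(r)); 
hi=P[sel&(P[...,2]>.02)];print(len(hi),np.median(hi[:,2]),cv2.minAreaRect(hi[:,:2].astype(np.float32)))
r=R.from_rotvec([-0.8933,1.3813,0.8917]).as_matrix();print("tool axes cols\n",r)
# rack base
sel=(P[...,0]>.58)&(P[...,0]<.8)&(abs(P[...,1]-.04)<.2)&(P[...,2]>.008)&(P[...,2]<.3)
print("rack",cv2.minAreaRect(P[sel][:,:2].astype(np.float32)))
for y0,z0,z1 in((-.2,.125,.16),(-.2,.1,.115)):
  s2=sel&(P[...,2]>z0)&(P[...,2]<z1)&(P[...,1]<-.01);q=P[s2];print(z0,len(q),q.min(0),q.max(0),q.mean(0))
```

```text
red (array([ 0.6049, -0.0603,  0.1407]), np.float64(0.0006353431975703519)) [ 0.6053 -0.0601  0.14  ] [ 0.6024 -0.0581  0.138 ]
green (array([0.6124, 0.1508, 0.1402]), np.float64(0.0038118871720226664)) [0.611  0.1494 0.14  ] [0.6114 0.1553 0.138 ]
blue (array([0.6099, 0.0439, 0.1394]), np.float64(0.0039388776210159335)) [0.6084 0.0424 0.14  ] [0.6097 0.0472 0.138 ]
mat px ((398.4131164550781, 254.40750122070312), (249.93844604492188, 71.70266723632812), 17.43279266357422) [ 0.3861 -0.4051  0.003 ]
[array([ 0.3858, -0.0249]), array([ 0.5921, -0.0853]), array([ 0.3863, -0.7789]), array([ 0.1923, -0.7059])]
mat tri [(array([ 0.5391, -0.3166, -0.0777]), np.float64(0.37360214095662064))]
tray ((0.4447932839393616, 0.18498925864696503), (0.22977909445762634, 0.2698919475078583), 0.16011382639408112) [[0.3295 0.3196]
 [0.3303 0.0497]
 [0.5601 0.0504]
 [0.5593 0.3203]]
636 0.02977575057805182 ((0.4542098939418793, 0.20346839725971222), (0.20866996049880981, 0.1581326574087143), 86.1280517578125)
tool axes cols
 [[-0.0005 -0.9119  0.4104]
 [-0.0015  0.4104  0.9119]
 [-1.     -0.0002 -0.0015]]
rack ((0.6807124018669128, 0.055367544293403625), (0.3502652645111084, 0.1838512122631073), 86.75798797607422)
0.125 96 [ 0.5936 -0.0914  0.1252] [ 0.6166 -0.0345  0.1459] [ 0.6047 -0.0635  0.1403]
0.1 215 [ 0.5887 -0.0956  0.1001] [ 0.7409 -0.0341  0.1122] [ 0.6675 -0.0652  0.1056]
```

Run:
```python
from h import *
T=dict(np.load("top0.npz"))
f=lambda p,z:onplane(T,(p[0]+.5)/3.4-.5+140,(p[1]+.5)/3.4-.5+110,z)[:2]
for n,z,c in (("tray",.03,[(68,293),(302,314),(286,497),(43,475)]),("mat",.003,[(485,332),(712,312),(733,481),(502,502)]),("marker",.008,[(392,303),(447,446)])):
    q=np.array([f(p,z) for p in c]);print(n,q.tolist(),"c",q.mean(0),"edges",np.linalg.norm(q-np.roll(q,-1,0),axis=1), np.arctan2((q-np.roll(q,-1,0))[:,0],(q-np.roll(q,-1,0))[:,1]))
```

```text
tray [[0.5397222082385331, 0.3008687833088976], [0.5258831881959632, 0.09591603772312934], [0.3687499922130667, 0.10397841351496696], [0.38201892544987076, 0.31299292888294816]] c [0.4541 0.2034] edges [0.2054 0.1573 0.2094 0.1582] [ 0.0674  1.6221 -3.0782 -1.4941]
mat [[0.5170367455305536, -0.06355051350775466], [0.5392888167061981, -0.2625112330560386], [0.39240501577878245, -0.27959809579423067], [0.3693316883916465, -0.08070632671451348]] c [ 0.4545 -0.1716] edges [0.2002 0.1479 0.2002 0.1487] [-0.1114  1.455   3.0261 -1.6864]
marker [[0.5402885291319972, 0.018885564743289392], [0.4161479484680019, -0.0321192570451643]] c [ 0.4782 -0.0066] edges [0.1342 0.1342] [ 1.181  -1.9606]
```

```bash
cat >> h.py <<'E'
PSI=-0.033
XA=np.array([np.cos(PSI),np.sin(PSI),0]);YA=np.array([-np.sin(PSI),np.cos(PSI),0]);ZA=np.array([0,0,1.])
PIV=np.array([0.605,-.061,.030])+0.060*XA   # red pivot
def B(x,z,th):  # point of bin frame in world at rack, tilt th
    return PIV+XA*(x*np.cos(th)-z*np.sin(th))+ZA*(z*np.cos(th)+x*np.sin(th))
def tool(psi,alpha=0,jaw="x",flip=1):
    """approach: down tilted alpha toward heading psi; jaw along heading 'x' or across 'y'"""
    h=np.array([np.cos(psi),np.sin(psi),0]);s=np.array([-np.sin(psi),np.cos(psi),0])
    x=-np.cos(alpha)*ZA+np.sin(alpha)*h
    z=flip*(s if jaw=="y" else np.cos(alpha)*h+np.sin(alpha)*ZA)
    return np.stack([x,np.cross(z,x),z],1)
def rel(s,pos,Rt,cmdpos=None):
    Rc=R.from_rotvec(s["ee_rot"]).as_matrix();p=np.array(s["position"])
    sh=Rc.T@(np.array(pos)-p)/.8; rv=R.from_matrix(Rc.T@Rt).as_rotvec()/np.radians(60)
    print("from",p,"to",np.array(pos),"row",np.round(np.r_[sh,rv],4), "mm",np.linalg.norm(sh)*800,"rows",np.linalg.norm(sh)*800/41.7,np.linalg.norm(rv)*60/7.16)
def st(s): print("t",round(s["clock"],2),"pos",s["position"],"F",s["force"],"w",s["width"],"j",np.array(s["joints"]))
E
python3 - <<'E'
from h import *
from cell import status
s=status.observe();st(s);print(PIV)
rel(s,[.605,-.061,.22],tool(PSI,0,"x"))
E
```

```text
t 0.1 pos [0.2563 0.5695 0.226 ] F [ 0.2818  0.5086 -0.3079] w 0.999596970732963 j [-1.2506  0.4352  0.025   1.574  -0.0116  1.134  -0.0751]
[ 0.665 -0.063  0.03 ]
from [0.2563 0.5695 0.226 ] to [ 0.605 -0.061  0.22 ] row [ 0.0084 -0.7209 -0.5399  1.1277 -0.0011  0.0009] mm 720.5611272939539 rows 17.279643340382584 9.44999174531981
```

Emit:
{"method": "step_arm", "body": {
  "rows": [
    [0.1,0.0,-0.72,-0.54,1,0,0],
    [0.1,0.0,-0.72,-0.54,1,0,0],
    [0.1,0.0,-0.72,-0.54,1,0,0],
    [0.1,0.0,-0.72,-0.54,1,0,0],
    [0.1,0.0,-0.72,-0.54,1,0,0],
    [0.1,0.0,-0.72,-0.54,1,0,0],
    [0.1,0.0,-0.72,-0.54,1,0,0],
    [0.1,0.0,-0.72,-0.54,1,0,0],
    [0.1,0.0,-0.72,-0.54,1,0,0],
    [0.1,0.0,-0.72,-0.54,1,0,0],
    [0.1,0.0,-0.72,-0.54,1,0,0],
    [0.1,0.0,-0.72,-0.54,1,0,0]
  ]
}}

```text
clock: 1.1
position: [0.4984, 0.1303, 0.2267]
ee_rot: [-0.079, 1.57, 0.079]
force: [0.5, -0.3, 0.0]
width: 0.451
```

Run:
```python
from h import *
from cell import status
s=status.observe();st(s)
rel(s,[.605,-.061,.20],tool(PSI,0,"x"))
```

```text
t 1.1 pos [0.4984 0.1303 0.2267] F [ 0.521  -0.3128  0.0372] w 0.45099254831425956 j [-0.7004  0.261   0.4278  1.8638 -0.1245  1.0429 -0.1215]
from [0.4984 0.1303 0.2267] to [ 0.605 -0.061  0.2  ] row [ 0.0333 -0.2514  0.1084  0.128  -0.0002 -0.0001] mm 220.62697813051986 rows 5.290814823273857 1.0724728557669836
```

Emit:
{"method": "step_arm", "body": {
  "rows": [
    [0.1,0.033,-0.251,0.108,0.128,0,0],
    [0.1,0.033,-0.251,0.108,0.128,0,0],
    [0.1,0.033,-0.251,0.108,0.128,0,0],
    [0.1,0.033,-0.251,0.108,0.128,0,0],
    [0.1,0.033,-0.251,0.108,0.128,0,0],
    [0.1,0.033,-0.251,0.108,0.128,0,0],
    [0.1,0.033,-0.251,0.108,0.128,0,0],
    [0.1,0.033,-0.251,0.108,0.128,0,0]
  ]
}}

```text
clock: 1.77
position: [0.6039, -0.0593, 0.1997]
ee_rot: [0.028, 1.572, -0.028]
force: [-0.7, 0.6, -0.5]
width: 0.449
```

Run:
```python
from h import *
from cell import status,cams
s=status.observe();st(s)
d=cams.get_image("wrist");t=d["tool_from_camera"];print(t,d["camera_matrix"])
cv2.imwrite("pics/w1.png",d["pixels"][:,:,::-1])
M=np.eye(4);M[:3,:3]=R.from_rotvec(s["ee_rot"]).as_matrix();M[:3,3]=s["position"];W=M@t
d["eye"]=W[:3,3];d["attitude"]=R.from_matrix(W[:3,:3]).as_rotvec()
for st_,ce in blobs(mask(d,"red"),30)[0]:
    print(st_,ce,onplane(d,*ce,.138),cloud(d)[int(ce[1]),int(ce[0])])
np.savez("w1.npz",**d)
rel(s,[.605,-.061,.123],tool(PSI,0,"x"))
```

```text
t 1.77 pos [ 0.6039 -0.0593  0.1997] F [-0.7158  0.5599 -0.4868] w 0.44940604859649347 j [-0.3342  0.4534  0.498   1.6834 -0.241   1.0676  0.2036]
[[-0.0002 -0.2602  0.9656 -0.1575]
 [ 0.0002 -0.9656 -0.2602  0.0695]
 [ 1.      0.0001  0.0002 -0.0008]
 [ 0.      0.      0.      1.    ]] [[341.6629   0.     257.0524]
 [  0.     341.6629 196.3069]
 [  0.       0.       1.    ]]
[339 169  14   5  58] [345.8276 171.2069] [ 0.6618 -0.034   0.138 ] [ 0.6859 -0.0534  0.0405]
[359 169  14   4  44] [366.2273 170.5   ] [ 0.675 -0.034  0.138] [ 0.7065 -0.0536  0.0378]
[378 169  16   4  38] [385.1579 170.3947] [ 0.6873 -0.0343  0.138 ] [ 0.7245 -0.0543  0.0378]
[252 180  15  74 990] [258.8182 215.899 ] [ 0.6041 -0.0626  0.138 ] [ 0.6036 -0.061   0.1409]
from [ 0.6039 -0.0593  0.1997] to [ 0.605 -0.061  0.123] row [ 0.0958 -0.0021  0.0016 -0.002  -0.0013  0.    ] mm 76.70431199575931 rows 1.839431942344348 0.019876157002823535
```

View pics/w1.png

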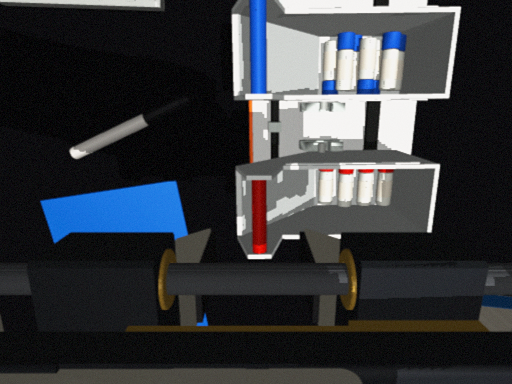

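The wrist view shows the handle at px (259,216), centred between the fingers. I'll descend and close loosely around it.

Emit:
{"method": "step_arm", "body": {
  "rows": [
    [0.1,0.05,-0.003,0.001,0,0,0],
    [0.1,0.096,-0.003,0.001,0,0,0],
    [0.3,0.096,-0.003,0.001,0,0,0],
    [0.6,0.096,-0.003,0.001,0,0,0],
    [0.6,0.096,-0.003,0.001,0,0,0],
    [0.6,0.096,-0.003,0.001,0,0,0],
    [0.6,0.096,-0.003,0.001,0,0,0]
  ],
  "newtons": 10
}}

```text
clock: 2.4
position: [0.6063, -0.061, 0.1257]
ee_rot: [0.026, 1.567, -0.026]
force: [0.0, 0.1, 0.3]
width: 0.205
```

Run:
```python
from h import *
from cell import status,cams
s=status.observe();st(s)
for th in (.14,.28,.42,.5,.56,.58):
    rel(s,np.array(s["position"])+B(-.06,.107,th)-B(-.06,.107,0),tool(PSI,0,"x"))
```

```text
t 2.4 pos [ 0.6063 -0.061   0.1257] F [0.0417 0.1387 0.3492] w 0.20539305699006727 j [-0.3039  0.5321  0.4636  1.7609 -0.2914  0.9135  0.2506]
from [ 0.6063 -0.061   0.1257] to [ 0.5919 -0.0606  0.1163] row [ 0.0117 -0.     -0.018   0.0002  0.0033 -0.0003] mm 17.160388864826032 rows 0.4115201166624948 0.02745852772978945
from [ 0.6063 -0.061   0.1257] to [ 0.5791 -0.0602  0.105 ] row [ 0.0258 -0.     -0.0341  0.0002  0.0033 -0.0003] mm 34.23672615368494 rows 0.8210246080020369 0.02745852772978945
from [ 0.6063 -0.061   0.1257] to [ 0.5679 -0.0598  0.092 ] row [ 0.042  -0.     -0.0482  0.0002  0.0033 -0.0003] mm 51.145371975186016 rows 1.2265077212274824 0.02745852772978945
from [ 0.6063 -0.061   0.1257] to [ 0.5623 -0.0596  0.0839] row [ 0.0521 -0.     -0.0551  0.0002  0.0033 -0.0003] mm 60.70024754664154 rows 1.4556414279770153 0.02745852772978945
from [ 0.6063 -0.061   0.1257] to [ 0.5586 -0.0595  0.0775] row [ 0.0601 -0.     -0.0598  0.0002  0.0033 -0.0003] mm 67.80350779066086 rows 1.625983400255656 0.02745852772978945
from [ 0.6063 -0.061   0.1257] to [ 0.5575 -0.0594  0.0754] row [ 0.0628 -0.     -0.0612  0.0002  0.0033 -0.0003] mm 70.15801567071793 rows 1.6824464189620605 0.02745852772978945
```

Emit:
{"method": "step_arm", "body": {
  "rows": [
    [0.6,0.005,0,-0.01,0,0,0],
    [0.6,0.012,0,-0.018,0,0,0],
    [0.6,0.018,0,-0.026,0,0,0],
    [0.6,0.026,0,-0.034,0,0,0],
    [0.6,0.034,0,-0.042,0,0,0],
    [0.6,0.042,0,-0.049,0,0,0],
    [0.6,0.049,0,-0.054,0,0,0],
    [0.6,0.055,0,-0.059,0,0,0],
    [0.6,0.058,0,-0.064,0,0,0],
    [0.6,0.058,0,-0.064,0,0,0],
    [0.6,0.058,0,-0.064,0,0,0]
  ]
}}

```text
clock: 3.32
position: [0.5539, -0.0596, 0.0772]
ee_rot: [0.026, 1.571, -0.026]
force: [0.0, -0.3, -0.5]
width: 0.204
```

Run:
```python
from h import *
from cell import status,cams
s=status.observe();st(s)
d=cams.get_image("scene");cv2.imwrite("pics/s2.png",cv2.resize(d["pixels"][120:280,170:370,::-1],None,fx=4,fy=4))
```

```text
t 3.32 pos [ 0.5539 -0.0596  0.0772] F [ 0.0494 -0.2967 -0.4925] w 0.20402254746954035 j [-0.3014  0.5224  0.4374  1.93   -0.3134  0.7556  0.2819]
```

View pics/s2.png

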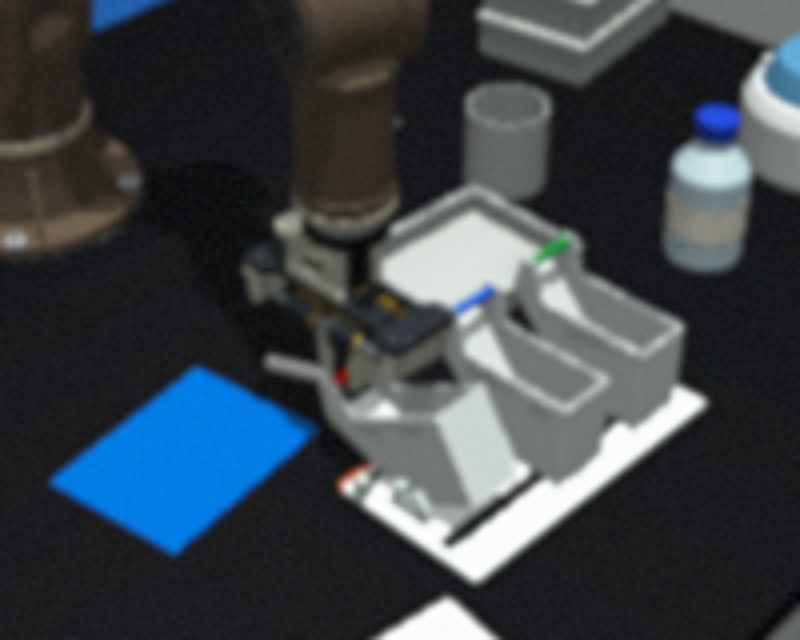

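The scene view shows the red bin tipped forward, with its back wall visible at (470,440) and the handle at (340,378). I'll open and rise straight up.

Emit:
{"method": "step_arm", "body": {
  "rows": [
    [0.1,0,0,0,0,0,0],
    [0.1,0,0,0,0,0,0],
    [0.1,0,0,0,0,0,0],
    [0.1,-0.03,0,0,0,0,0],
    [0.1,-0.07,0,0,0,0,0],
    [0.1,-0.12,0,0,0,0,0],
    [0.1,-0.17,0,0,0,0,0],
    [0.1,-0.2,0,0,0,0,0],
    [0.1,-0.2,0,0,0,0,0]
  ]
}}

```text
clock: 4.12
position: [0.5567, -0.0603, 0.2429]
ee_rot: [0.027, 1.562, -0.026]
force: [0.5, 0.1, 1.1]
width: 0.452
```

Run:
```python
from h import *
from cell import status,cams
s=status.observe();st(s)
def wr(n):
    s=status.observe();d=cams.get_image("wrist");t=d["tool_from_camera"]
    M=np.eye(4);M[:3,:3]=R.from_rotvec(s["ee_rot"]).as_matrix();M[:3,3]=s["position"];W=M@t
    d["eye"]=W[:3,3];d["attitude"]=R.from_matrix(W[:3,:3]).as_rotvec();np.savez(n+".npz",**d);cv2.imwrite(f"pics/{n}.png",d["pixels"][:,:,::-1]);return d
d=wr("w2")
T=cams.get_image("top");S=cams.get_image("scene");np.savez("top2.npz",**T);np.savez("scene2.npz",**S)
cv2.imwrite("pics/c2.png",np.vstack([cv2.resize(T["pixels"][110:190,180:320,::-1],None,fx=4,fy=4),cv2.resize(S["pixels"][190:270,220:360,::-1],None,fx=4,fy=4)])[:600])
for n,D in (("w",d),("t",T),("s",S)):
    for a,ce in blobs(mask(D,"red"),10)[0]: print(n,a,ce,onplane(D,*ce,.089),cloud(D)[int(ce[1]),int(ce[0])])
print("expect handle",B(-.06,.107,.56),"back rim",B(.074,.077,.56),"lip",B(-.077,.077,.56))
```

```text
t 4.12 pos [ 0.5567 -0.0603  0.2429] F [0.471  0.0818 1.0721] w 0.4516063701800853 j [-0.3853  0.3275  0.5308  1.7514 -0.1852  1.1031  0.171 ]
w [251 157  11  54 511] [255.9687 183.8454] [ 0.5562 -0.0625  0.089 ] [ 0.5554 -0.0607  0.0933]
w [345 157  58   9 261] [374.6475 161.4751] [ 0.6663 -0.0453  0.089 ] [ 0.6802 -0.052   0.0474]
s [254 209   9   7  30] [257.7667 211.9667] [ 0.5558 -0.0563  0.089 ] [ 0.5571 -0.0614  0.0972]
expect handle [ 0.5574 -0.0594  0.0888] back rim [ 0.6868 -0.0637  0.1345] lip [ 0.5589 -0.0595  0.0543]
```

View pics/c2.png

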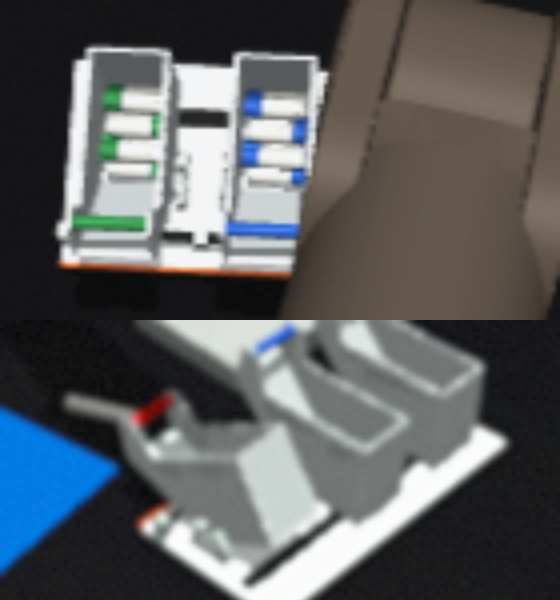

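View pics/w2.png

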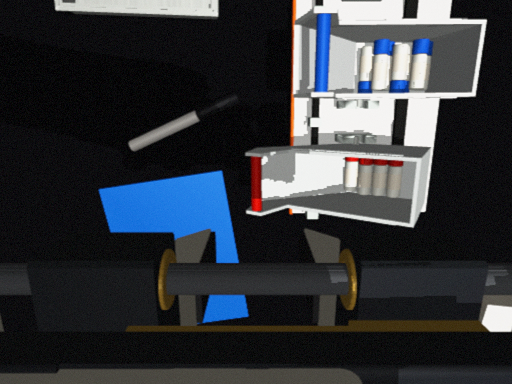

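The bin rests on its stop, with the handle where expected at (0.556, -0.061, 0.09). Next I'll measure the bin's side-wall midline and work out the regrasp.

Run:
```python
from h import *
from cell import status
d=dict(np.load("w2.npz"))
for p in((430,148),(417,225)): print(onplane(d,*p,.1345))
for p in((248,152),(248,213)): print(onplane(d,*p,.06))
P=cloud(d);q=P[140:230,240:435].reshape(-1,3);q=q[(q[:,2]>.115)&(q[:,2]<.15)];print(len(q),q.min(0),q.max(0))
s=status.observe();g=B(.040,.060,.56);print("g",g)
rel(s,[g[0],g[1],.235],tool(PSI,0,"y"))
```

```text
[ 0.693  -0.0282  0.1345]
[ 0.6884 -0.0918  0.1345]
[ 0.5494 -0.0364  0.06  ]
[ 0.5468 -0.1001  0.06  ]
1006 [ 0.6549 -0.0949  0.115 ] [ 0.6986 -0.0341  0.1354]
g [ 0.667  -0.063   0.1021]
from [ 0.5536 -0.0594  0.237 ] to [ 0.667 -0.063  0.235] row [ 0.0024  0.0001  0.1418 -1.5001  0.0003 -0.0003] mm 113.49096126167153 rows 2.721605785651595 12.570692422913718
```

Emit:
{"method": "step_arm", "body": {
  "rows": [
    [-0.6,0.002,0,0.142,-1,0,0],
    [-0.6,0.002,0,0.142,-1,0,0],
    [-0.6,0.002,0,0.142,-1,0,0],
    [-0.6,0.002,0,0.142,-1,0,0],
    [-0.6,0.002,0,0.142,-1,0,0],
    [-0.6,0.002,0,0.142,-1,0,0],
    [-0.6,0.002,0,0.142,-1,0,0],
    [-0.6,0.002,0,0.142,-1,0,0],
    [-0.6,0.002,0,0.142,-1,0,0]
  ]
}}

```text
clock: 5.02
position: [0.6665, -0.0634, 0.2334]
ee_rot: [-0.794, 1.423, 0.797]
force: [0.6, -0.5, 0.2]
width: 0.799
```

Run:
```python
from h import *
from cell import status
s=status.observe();st(s);g=B(.040,.060,.56)
rel(s,[g[0],g[1],.235],tool(PSI,0,"y"))
```

```text
t 5.02 pos [ 0.6665 -0.0634  0.2334] F [ 0.6073 -0.4826  0.2098] w 0.7988273277913892 j [-0.1508  0.5101  0.2627  1.4546 -0.1366  1.1982  1.1512]
from [ 0.6665 -0.0634  0.2334] to [ 0.667 -0.063  0.235] row [-0.002  -0.0003  0.0007 -0.4934 -0.0007 -0.0032] mm 1.7605568480614706 rows 0.04221958868252927 4.1350865367060194
```

Emit:
{"method": "step_arm", "body": {
  "rows": [
    [-0.6,0,0,0,-0.493,0,-0.003],
    [-0.6,0,0,0,-0.493,0,-0.003],
    [-0.6,0,0,0,-0.493,0,-0.003],
    [-0.6,0,0,0,-0.493,0,-0.003],
    [-0.6,0,0,0,-0.493,0,-0.003],
    [-0.6,0,0,0,-0.493,0,-0.003],
    [-0.6,0,0,0,-0.493,0,-0.003]
  ]
}}

```text
clock: 5.6
position: [0.6669, -0.0634, 0.2345]
ee_rot: [-1.177, 1.23, 1.175]
force: [0.3, 1.0, 0.5]
width: 0.798
```

```bash
cat >> h.py <<'E'
def wr(n):
    from cell import status,cams
    s=status.observe();d=cams.get_image("wrist");t=d["tool_from_camera"]
    M=np.eye(4);M[:3,:3]=R.from_rotvec(s["ee_rot"]).as_matrix();M[:3,3]=s["position"];W=M@t
    d["eye"]=W[:3,3];d["attitude"]=R.from_matrix(W[:3,:3]).as_rotvec();np.savez(n+".npz",**d);cv2.imwrite(f"pics/{n}.png",d["pixels"][:,:,::-1]);return d
E
python3 - <<'E'
from h import *
from cell import status
s=status.observe();st(s);g=B(.040,.060,.56)
rel(s,[g[0],g[1],.083],tool(PSI,0,"y"));wr("w3")
E
```

```text
t 5.6 pos [ 0.6669 -0.0634  0.2345] F [0.2868 0.9554 0.5135] w 0.7979733072680696 j [-0.0765  0.5027  0.1435  1.4492 -0.0736  1.1936  1.6026]
from [ 0.6669 -0.0634  0.2345] to [ 0.667 -0.063  0.083] row [ 0.1894  0.0002  0.0006 -0.0112 -0.0006  0.0013] mm 151.4810194002872 rows 3.6326383549229546 0.0946921541718856
```

View pics/w3.png

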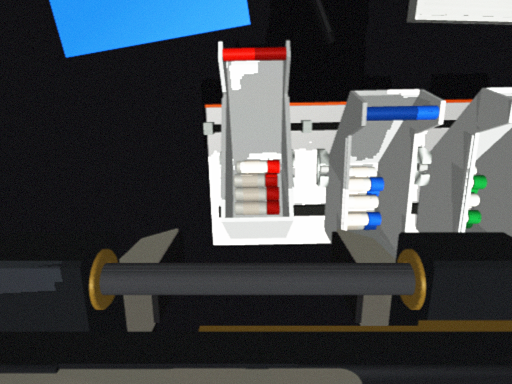

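The fingers (px 125 and 390) straddle the red bin, centred at px 256, and the right finger falls in the gap to the blue bin. I'll descend.

Emit:
{"method": "step_arm", "body": {
  "rows": [
    [-0.6,0.03,0,0,-0.011,0,0],
    [-0.6,0.07,0,0,-0.011,0,0],
    [-0.6,0.11,0,0,-0.011,0,0],
    [-0.6,0.14,0,0,-0.011,0,0],
    [-0.6,0.165,0,0,-0.011,0,0],
    [-0.6,0.18,0,0,-0.011,0,0],
    [-0.6,0.189,0,0,-0.011,0,0],
    [-0.6,0.189,0,0,-0.011,0,0]
  ]
}}

```text
clock: 6.32
position: [0.6671, -0.0634, 0.083]
ee_rot: [-1.188, 1.223, 1.186]
force: [0.1, 0.0, -0.2]
width: 0.801
```

Run:
```python
from h import *
from cell import status,cams
s=status.observe();st(s);g=B(.040,.060,.56)
rel(s,[g[0],g[1],.083],tool(PSI,0,"y"))
S=cams.get_image("scene")
cv2.imwrite("pics/s3.png",cv2.resize(S["pixels"][120:280,180:380,::-1],None,fx=4,fy=4)[:600])
```

```text
t 6.32 pos [ 0.6671 -0.0634  0.083 ] F [ 0.0879  0.0069 -0.1582] w 0.8012756773230619 j [-0.0604  0.6402  0.1171  1.6101 -0.0883  0.8955  1.6296]
from [ 0.6671 -0.0634  0.083 ] to [ 0.667 -0.063  0.083] row [ 0.      0.0002  0.0004  0.0029 -0.0009  0.0009] mm 0.35131814175184334 rows 0.008424895485655715 0.026201577248663094
```

View pics/s3.png

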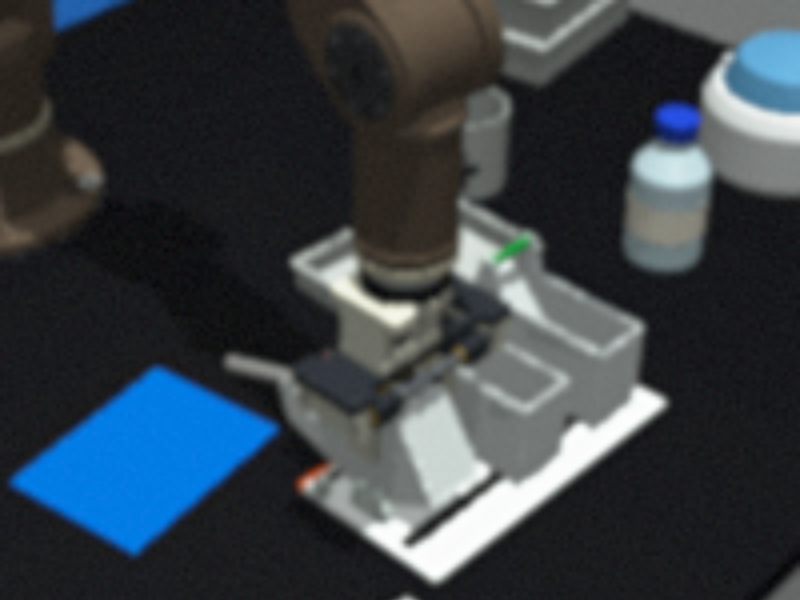

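The fingers straddle the bin and the force is near zero. I'll close, then lift.

Emit:
{"method": "step_arm", "body": {
  "rows": [
    [0.2,0,0,0,0,0,0],
    [0.6,0,0,0,0,0,0],
    [1,0,0,0,0,0,0],
    [1,0,0,0,0,0,0],
    [1,0,0,0,0,0,0],
    [1,-0.01,0,0,0,0,0],
    [1,-0.025,0,0,0,0,0],
    [1,-0.04,0,0,0,0,0],
    [1,-0.06,0,0,0,0,0],
    [1,-0.06,0,0,0,0,0]
  ],
  "newtons": 45
}}

```text
clock: 7.2
position: [0.669, -0.0637, 0.136]
ee_rot: [-1.192, 1.218, 1.182]
force: [0.2, 0.1, -2.6]
width: 0.623
```

Run:
```python
from h import *
from cell import status,cams
s=status.observe();st(s)
S=cams.get_image("scene")
cv2.imwrite("pics/s4.png",cv2.resize(S["pixels"][100:280,180:380,::-1],None,fx=3.3,fy=3.3)[:600])
wr("w4")
```

```text
t 7.2 pos [ 0.669  -0.0637  0.136 ] F [ 0.2376  0.0652 -2.6084] w 0.6233842254366287 j [-0.0655  0.584   0.1257  1.5655 -0.0819  0.9902  1.6255]
```

View pics/s4.png

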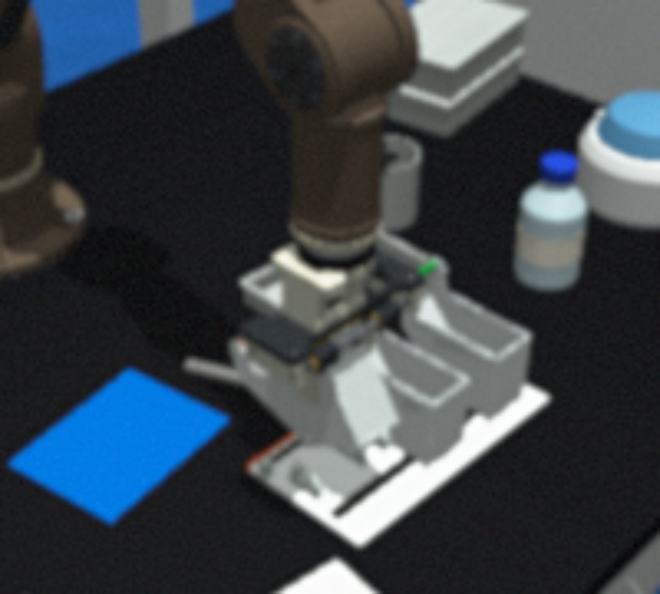

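View pics/w4.png

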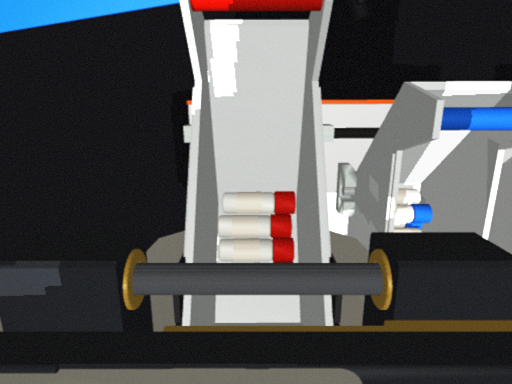

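The bin is lifted clear with its tubes inside; weight reads 2.6 N and opening 0.623, which is about 57 mm. Next I'll measure the bin's actual tilt in the hand from the handle in the wrist view.

Run:
```python
from h import *
from cell import status
d=dict(np.load("w4.npz"));s=status.observe()
P=cloud(d);m=mask(d,"red");m[20:]=0
print(blobs(m,30)[0]);q=P[m>0];q=q[q[:,0]>.1];print("handle top pts",np.median(q,0))
# pins visible at (187,133),(328,133)
print([P[v,u] for u,v in((187,133),(328,133),(255,8))])
Rc=R.from_rotvec(s["ee_rot"]).as_matrix();g=np.array(s["position"])-0.019*Rc[:,0]
h=np.median(q,0)-g;print("rel",h,"expect at .56",B(-.06,.107,.56)-B(.04,.06,.56))
dx=h@XA;print("tilt", np.arctan2(.047,-.100)-np.arctan2(h[2],dx))
print([np.round(Rc,3)])
```

```text
[(array([ 190,    0,  133,   11, 1436], dtype=int32), array([255.8649,   4.9568]))]
handle top pts [ 0.5601 -0.0612  0.1412]
[array([ 0.6176, -0.1143,  0.0356]), array([ 0.6208, -0.0098,  0.0339]), array([ 0.5609, -0.0616,  0.14  ])]
rel [-0.1076  0.0023 -0.0108] expect at .56 [-0.1096  0.0036 -0.0133]
tilt 5.743610606655617
[array([[ 0.004, -1.   ,  0.029],
       [-0.001,  0.029,  1.   ],
       [-1.   , -0.004, -0.001]])]
```

Bin tilt in the hand is about 0.55 rad, as expected. I'll lift high, then go over the tray.

```bash
cat >> h.py <<'E'
T0=0.555
def hold(lip,alpha,psi=PSI,pt=(-.077,.077)):
    """TCP pose so that bin-frame point pt sits at lip with tool tilt alpha"""
    h=np.array([np.cos(psi),np.sin(psi),0]);th=T0+alpha
    r=np.array(pt)-np.array([.040,.060]);v=h*(r[0]*np.cos(th)-r[1]*np.sin(th))+ZA*(r[1]*np.cos(th)+r[0]*np.sin(th))
    Rt=tool(psi,alpha,"y");return np.array(lip)-v+.019*Rt[:,0],Rt
E
python3 - <<'E'
from h import *
from cell import status
s=status.observe();st(s)
rel(s,np.array(s["position"])+[0,0,.13],tool(PSI,0,"y"))
print(hold([.45,.215,.055],0)[0],hold([.45,.215,.05],.8)[0])
rel(s,hold([.45,.215,.20],0)[0],tool(PSI,0,"y"))
rel(s,hold([.45,.215,.075],0)[0],tool(PSI,0,"y"))
E
```

```text
t 7.3 pos [ 0.6678 -0.0635  0.133 ] F [-0.3095 -0.5402 -3.7879] w 0.6301888657247201 j [-0.0655  0.5867  0.1252  1.5688 -0.0821  0.9873  1.6256]
from [ 0.6678 -0.0635  0.133 ] to [ 0.6678 -0.0635  0.263 ] row [-0.1625 -0.0006 -0.0001  0.0036 -0.0007  0.0038] mm 130.0 rows 3.1175059952038366 0.04429136523466915
[0.5583 0.2114 0.0832] [0.5053 0.2132 0.1474]
from [ 0.6678 -0.0635  0.133 ] to [0.5583 0.2114 0.2282] row [-0.1199  0.1463  0.3394  0.0036 -0.0007  0.0038] mm 310.84074209580314 rows 7.454214438748276 0.04429136523466915
from [ 0.6678 -0.0635  0.133 ] to [0.5583 0.2114 0.1032] row [ 0.0364  0.1469  0.3395  0.0036 -0.0007  0.0038] mm 297.39440149942044 rows 7.131760227803847 0.04429136523466915
```

Emit:
{"method": "step_arm", "body": {
  "rows": [
    [1,-0.04,0,0,0,0,0],
    [1,-0.08,0,0,0,0,0],
    [1,-0.12,0,0,0,0,0],
    [1,-0.16,0.01,0.01,0,0,0],
    [1,-0.16,0.03,0.05,0,0,0],
    [1,-0.16,0.05,0.1,0,0,0],
    [1,-0.16,0.07,0.15,0,0,0],
    [1,-0.16,0.09,0.2,0,0,0],
    [1,-0.16,0.11,0.24,0,0,0],
    [1,-0.15,0.13,0.28,0,0,0],
    [1,-0.13,0.147,0.32,0,0,0],
    [1,-0.12,0.147,0.339,0,0,0]
  ]
}}

```text
clock: 8.3
position: [0.5531, 0.2166, 0.2255]
ee_rot: [-1.191, 1.221, 1.194]
force: [0.4, 1.4, -3.4]
width: 0.627
```

Run:
```python
from h import *
from cell import status
s=status.observe();st(s)
n=8
for i in range(1,n+1):
    a=.1*i;z=.20-.15*min(1,i/5)+ .0
    rel(s,*hold([.45,.215,max(z,.05)],a))
```

```text
t 8.3 pos [0.5531 0.2166 0.2255] F [ 0.4098  1.3566 -3.3634] w 0.6269206638133096 j [-0.499   0.3854  0.0508  1.6546 -0.0228  1.1034  1.1065]
from [0.5531 0.2166 0.2255] to [0.555  0.2115 0.2089] row [ 0.0208 -0.0025 -0.0063  0.0098  0.001  -0.0971] mm 17.5155824060113 rows 0.42003794738636213 0.8176908182981606
from [0.5531 0.2166 0.2255] to [0.5506 0.2117 0.1892] row [ 0.0455  0.0029 -0.0063  0.0097  0.0015 -0.1926] mm 36.78474223046913 rows 0.8821281110424251 1.6158591277780396
from [0.5531 0.2166 0.2255] to [0.5452 0.2119 0.169 ] row [ 0.0707  0.0097 -0.0062  0.0096  0.002  -0.2881] mm 57.31515901625009 rows 1.374464244994007 2.4153834463364587
from [0.5531 0.2166 0.2255] to [0.5388 0.2121 0.1482] row [ 0.0967  0.0176 -0.0061  0.0095  0.0025 -0.3836] mm 78.79300429677333 rows 1.8895204867331734 3.2152523436340834
from [0.5531 0.2166 0.2255] to [0.5316 0.2123 0.1267] row [ 0.1236  0.0266 -0.0061  0.0094  0.003  -0.4791] mm 101.23406516161297 rows 2.4276754235398794 4.015259887186804
from [0.5531 0.2166 0.2255] to [0.5235 0.2126 0.1345] row [ 0.1139  0.0367 -0.0059  0.0093  0.0035 -0.5745] mm 95.83405614439803 rows 2.298178804422015 4.815336963681947
from [0.5531 0.2166 0.2255] to [0.5147 0.2129 0.1414] row [ 0.1053  0.0477 -0.0058  0.0092  0.004  -0.67  ] mm 92.56186594660983 rows 2.219709015506231 5.61545384103706
from [0.5531 0.2166 0.2255] to [0.5053 0.2132 0.1474] row [ 0.0978  0.0595 -0.0057  0.009   0.0044 -0.7655] mm 91.679297651202 rows 2.198544308182302 6.415595616016151
```

Emit:
{"method": "step_arm", "body": {
  "rows": [
    [1,0.02,-0.002,-0.006,0.01,0,-0.08],
    [1,0.04,0.002,-0.006,0.01,0,-0.16],
    [1,0.06,0.006,-0.006,0.01,0.002,-0.23],
    [1,0.08,0.012,-0.006,0.01,0.002,-0.3],
    [1,0.095,0.016,-0.006,0.01,0.002,-0.34],
    [1,0.105,0.018,-0.006,0.01,0.002,-0.38],
    [1,0.109,0.018,-0.006,0.01,0.002,-0.38],
    [1,0.109,0.018,-0.006,0.01,0.002,-0.38]
  ]
}}

```text
clock: 8.97
position: [0.5412, 0.2078, 0.1387]
ee_rot: [-1.353, 0.934, 0.883]
force: [-2.5, 5.0, -3.1]
width: 0.635
```

Run:
```python
from h import *
from cell import status,cams
s=status.observe();st(s)
for a in (.45,.5,.55,.6,.65,.7,.75,.8,.85,.9):
    rel(s,*hold([.45,.215,.05],a))
S=cams.get_image("scene");cv2.imwrite("pics/s5.png",cv2.resize(S["pixels"][100:280,180:380,::-1],None,fx=3.3,fy=3.3)[:600])
d=wr("w5")
m=mask(d,"red");P=cloud(d)
for a,ce in blobs(m,60)[0]: print(a,ce,P[int(ce[1]),int(ce[0])])
```

```text
t 8.97 pos [0.5412 0.2078 0.1387] F [-2.5494  5.0016 -3.1323] w 0.6352762019549306 j [-0.7958  0.3069  0.2283  2.1364  0.4151  0.4116  0.5891]
from [0.5412 0.2078 0.1387] to [0.5353 0.2122 0.1225] row [ 0.0157  0.0148  0.0053 -0.0018 -0.003  -0.0495] mm 17.763666032368857 rows 0.4259871950208359 0.4160951597515805
from [0.5412 0.2078 0.1387] to [0.5316 0.2123 0.1267] row [ 0.0091  0.0171  0.0053 -0.0017 -0.0031 -0.0973] mm 16.034128910062805 rows 0.38451148465378426 0.8156886905457637
from [0.5412 0.2078 0.1387] to [0.5276 0.2124 0.1307] row [ 0.0026  0.0197  0.0053 -0.0016 -0.0031 -0.145 ] mm 16.429716239016027 rows 0.39399799134331 1.2156220071964143
from [0.5412 0.2078 0.1387] to [0.5235 0.2126 0.1345] row [-0.0038  0.0226  0.0052 -0.0016 -0.0032 -0.1928] mm 18.81601948482771 rows 0.4512234888447892 1.6156427993194902
from [0.5412 0.2078 0.1387] to [0.5192 0.2127 0.1381] row [-0.01    0.0259  0.0052 -0.0015 -0.0032 -0.2405] mm 22.56555133049476 rows 0.5411403196761333 2.0156989882109606
from [0.5412 0.2078 0.1387] to [0.5147 0.2129 0.1414] row [-0.016   0.0294  0.0052 -0.0014 -0.0
[... 269 characters left out ...]
0.1387] to [0.5053 0.2132 0.1474] row [-0.0275  0.0374  0.0051 -0.0012 -0.0033 -0.3838] mm 37.366505259676956 rows 0.8960792628219892 3.2159478327349893
from [0.5412 0.2078 0.1387] to [0.5003 0.2133 0.1501] row [-0.033   0.0418  0.0051 -0.0012 -0.0034 -0.4315] mm 42.77847837800103 rows 1.0258627908393532 3.616042736283508
from [0.5412 0.2078 0.1387] to [0.4953 0.2135 0.1524] row [-0.0382  0.0465  0.0051 -0.0011 -0.0034 -0.4792] mm 48.281529522114305 rows 1.1578304441754028 4.016140639694319
[ 193    0  130   15 1810] [257.4757   6.5088] [0.4397 0.2113 0.1019]
[ 278  146   25   66 1422] [289.2609 178.0021] [0.5326 0.2269 0.0902]
[278 213  21  22 451] [287.7583 223.5765] [0.5592 0.2255 0.1006]
```

View pics/s5.png

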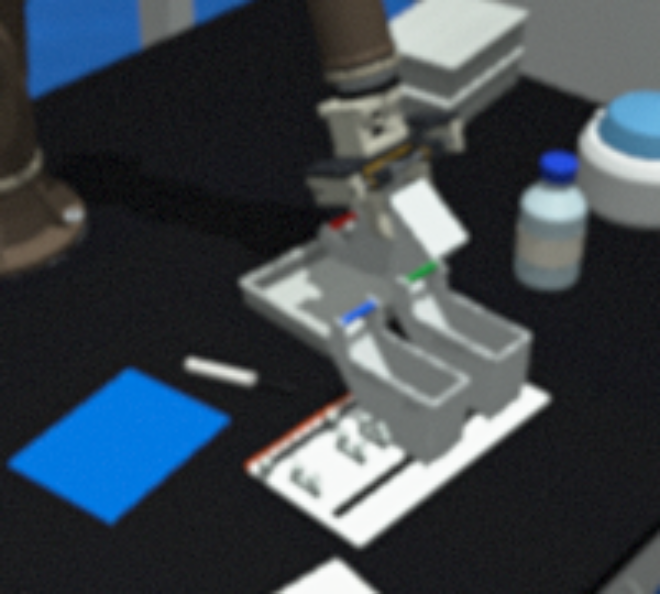

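View pics/w5.png

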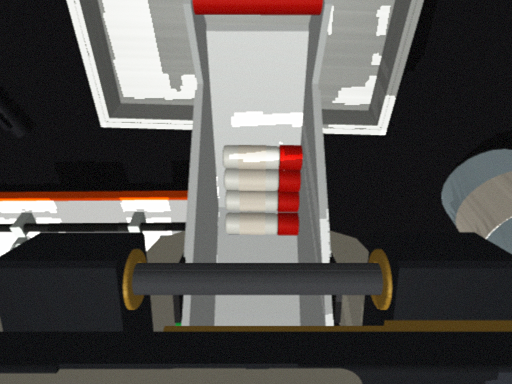

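The wrist view shows four tubes still in the bin at px (260,155-225), with the lip well over the tray. I'll tilt on slowly about the lip.

Emit:
{"method": "step_arm", "body": {
  "rows": [
    [1,0.01,0.015,0.005,0,-0.003,-0.05],
    [1,0.005,0.018,0.005,0,-0.003,-0.1],
    [1,0.0,0.02,0.005,0,-0.003,-0.15],
    [1,-0.004,0.023,0.005,0,-0.003,-0.19],
    [1,-0.01,0.026,0.005,0,-0.003,-0.24],
    [1,-0.01,0.026,0.005,0,-0.003,-0.24],
    [1,-0.01,0.026,0.005,0,-0.003,-0.24]
  ]
}}

```text
clock: 9.65
position: [0.525, 0.2093, 0.1392]
ee_rot: [-1.43, 0.756, 0.692]
force: [0.9, 0.4, -2.3]
width: 0.632
```

Run:
```python
from h import *
from cell import status,cams
s=status.observe();st(s)
for a in (.65,.7,.75,.8,.85,.9):
    rel(s,*hold([.45,.215,.05],a))
d=wr("w6")
```

```text
t 9.65 pos [0.525  0.2093 0.1392] F [ 0.8643  0.4316 -2.3277] w 0.6323133048450829 j [-1.4071  0.3671  0.8197  2.3782  1.4825  0.1487 -0.6037]
from [0.525  0.2093 0.1392] to [0.5192 0.2127 0.1381] row [-0.0033  0.0069  0.004  -0.0048 -0.0085 -0.0091] mm 6.876368052920652 rows 0.1649009125400636 0.1118584245502006
from [0.525  0.2093 0.1392] to [0.5147 0.2129 0.1414] row [-0.01    0.0089  0.0039 -0.0046 -0.0086 -0.0569] mm 11.144643704916705 rows 0.2672576428037579 0.48348824074402413
from [0.525  0.2093 0.1392] to [0.5101 0.213  0.1445] row [-0.0166  0.0112  0.0039 -0.0044 -0.0087 -0.1046] mm 16.316105939931102 rows 0.3912735237393549 0.8804447750608554
from [0.525  0.2093 0.1392] to [0.5053 0.2132 0.1474] row [-0.0231  0.0138  0.0038 -0.0042 -0.0088 -0.1524] mm 21.747785408725502 rows 0.5215296261085252 1.279366512682333
from [0.525  0.2093 0.1392] to [0.5003 0.2133 0.1501] row [-0.0294  0.0168  0.0037 -0.0039 -0.0089 -0.2001] mm 27.275243083485414 rows 0.6540825679492904 1.6788531474527886
from [0.525  0.2093 0.1392] to [0.4953 0.2135 0.1524] row [-0.0356  0.0201  0.0036 -0.0037 -0.009  -0.2479] mm 32.839856388433574 rows 0.7875265320967283 2.0785789971993225
```

View pics/w6.png

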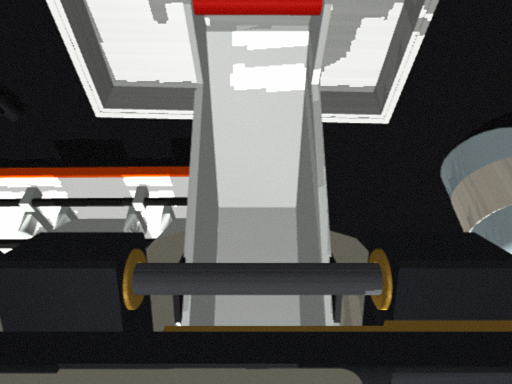

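The wrist view shows an empty bin. Next I'll check the tray from the other cameras.

Run:
```python
from h import *
from cell import status,cams
T=cams.get_image("top");S=cams.get_image("scene")
a=cv2.resize(T["pixels"][170:290,80:280,::-1],None,fx=3,fy=3);b=cv2.resize(S["pixels"][140:235,200:360,::-1],None,fx=3.75,fy=2.4)
cv2.imwrite("pics/c7.png",np.vstack([a,b])[:600])
```

```text
(no output)
```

View pics/c7.png

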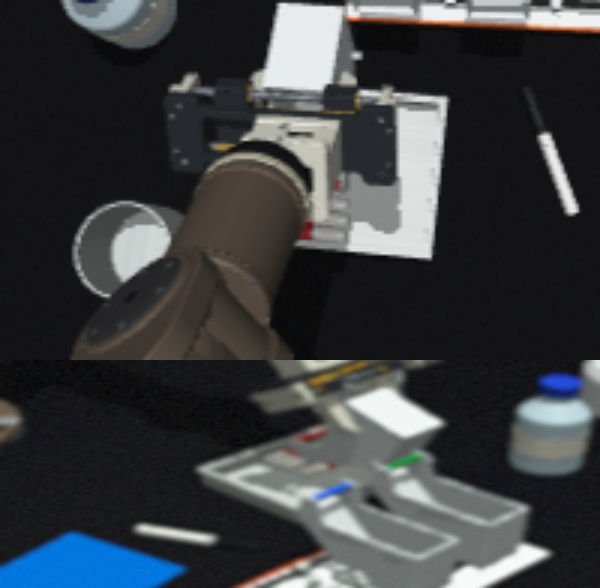

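Run:
```python
from h import *
from cell import status
s=status.observe();st(s)
for z,a in ((.07,.55),(.10,.4),(.14,.3),(.18,.15),(.2,0)):
    rel(s,*hold([.45,.215,z],a))
```

```text
t 9.8 pos [0.5246 0.2092 0.1388] F [ 0.9235  0.2684 -2.3483] w 0.6317112999089118 j [-1.4049  0.3665  0.8171  2.3778  1.4701  0.1487 -0.5896]
from [0.5246 0.2092 0.1388] to [0.5276 0.2124 0.1507] row [-0.0098 -0.0117  0.0041 -0.0038 -0.0083  0.0844] mm 12.662298612390154 rows 0.30365224490144255 0.7116647024572516
from [0.5246 0.2092 0.1388] to [0.5388 0.2121 0.1682] row [-0.019  -0.036   0.0041 -0.0044 -0.008   0.2277] mm 32.735003737502886 rows 0.7850120800360404 1.9094040121858558
from [0.5246 0.2092 0.1388] to [0.5452 0.2119 0.199 ] row [-0.0452 -0.0653  0.004  -0.0048 -0.0078  0.3232] mm 63.61954782699202 rows 1.5256486289446527 2.7091692068367026
from [0.5246 0.2092 0.1388] to [0.5529 0.2116 0.2241] row [-0.0646 -0.0918  0.0039 -0.0054 -0.0075  0.4664] mm 89.86239352844323 rows 2.1549734659099093 3.909163970050168
from [0.5246 0.2092 0.1388] to [0.5583 0.2114 0.2282] row [-0.0647 -0.1003  0.0039 -0.006  -0.0071  0.6096] mm 95.5524307733092 rows 2.2914251984007 5.109314301397078
```

Emit:
{"method": "step_arm", "body": {
  "rows": [
    [1,-0.01,-0.012,0.004,0,-0.008,0.08],
    [1,-0.015,-0.024,0.004,0,-0.008,0.16],
    [1,-0.02,-0.036,0.004,0,-0.008,0.23],
    [1,-0.045,-0.065,0.004,0,-0.008,0.32],
    [1,-0.055,-0.08,0.004,0,-0.008,0.4],
    [1,-0.065,-0.092,0.004,-0.005,-0.008,0.47],
    [1,-0.065,-0.097,0.004,-0.006,-0.007,0.54],
    [1,-0.065,-0.1,0.004,-0.006,-0.007,0.61],
    [1,-0.065,-0.1,0.004,-0.006,-0.007,0.61]
  ]
}}

```text
clock: 10.55
position: [0.5574, 0.2163, 0.2324]
ee_rot: [-1.243, 1.13, 1.082]
force: [0.9, -0.3, -2.5]
width: 0.634
```

Run:
```python
from h import *
from cell import status,cams
s=status.observe();st(s)
S=cams.get_image("scene");d=wr("w8")
b=cv2.resize(S["pixels"][140:260,180:340,::-1],None,fx=3.75,fy=3.75);cv2.imwrite("pics/c8.png",b)
```

```text
t 10.55 pos [0.5574 0.2163 0.2324] F [ 0.8668 -0.3369 -2.5147] w 0.6341795399493139 j [-0.6019  0.3142  0.1306  1.7556  0.0311  0.9585  1.0361]
```

View pics/c8.png

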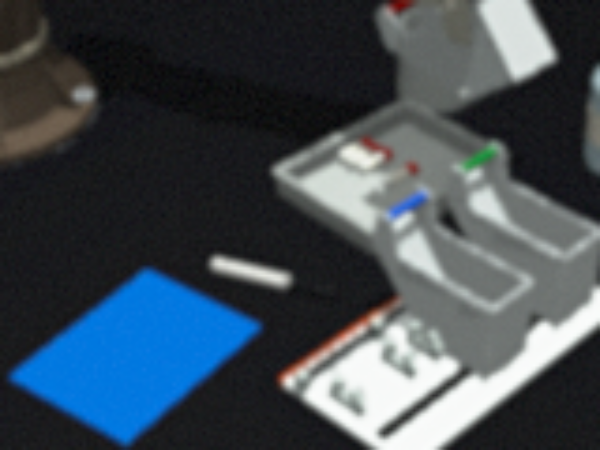

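View pics/w8.png

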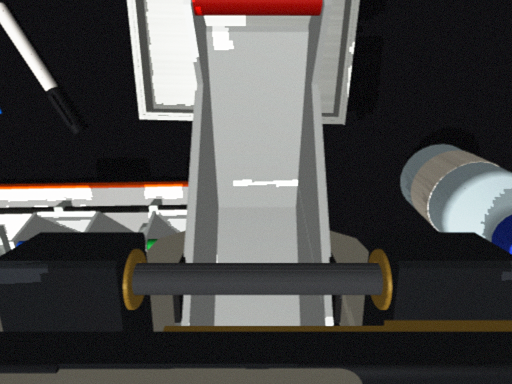

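The wrist view shows the bin empty, and the scene view shows tubes in the tray at px (360-410,150-185). Next I'll measure the bin's tilt in the hand by fitting planes to the bin floor and front wall in the wrist depth.

Run:
```python
from h import *
from cell import status
d=dict(np.load("w8.npz"));s=status.observe();st(s)
P=cloud(d);Rc=R.from_rotvec(s["ee_rot"]).as_matrix();p0=np.array(s["position"])
Q=(P-p0)@Rc   # tool coords (pose slightly later than image)
z=d["range_z"];v,u=np.mgrid[:384,:512];K=d["camera_matrix"];c=np.stack([(u-K[0,2])/K[0,0]*z,(v-K[1,2])/K[1,1]*z,z],-1)
t=d["tool_from_camera"];Q=c@t[:3,:3].T+t[:3,3]
def fit(r0,r1,c0,c1):
    q=Q[r0:r1,c0:c1].reshape(-1,3);zz=z[r0:r1,c0:c1].ravel();q=q[zz>0];m=np.median(q,0)
    for _ in range(4):
        U,S,V=np.linalg.svd(q-q.mean(0),full_matrices=False);n=V[2];e=(q-q.mean(0))@n;q=q[abs(e)<2.5*e.std()+1e-4]
    return n*np.sign(-n[0]),q.mean(0),e.std(),len(q)
n,m,sd,k=fit(215,255,222,292);print("floor",n,m,sd,k)   # upward normal approx -x tool at T=0; 
n2,m2,sd2,k2=fit(70,175,225,292);print("wall",n2,m2,sd2,k2)
# bin up dir in tool: up=(cosT*(-x) + sinT*(+y))   (y tool=-XA, bin up leans forward)
print("T floor",np.arctan2(n[1],-n[0]),"T wall",np.arctan2(n2[1],-n2[0]))
q=Q[0:12,200:315].reshape(-1,3);print("handle surf",np.median(q[z[0:12,200:315].ravel()>0],0))
```

```text
t 10.65 pos [0.5616 0.2107 0.2301] F [ 1.2705 -0.7069 -3.1679] w 0.6296845818505353 j [-0.5991  0.32    0.1366  1.754   0.0372  0.9562  1.03  ]
floor [-0.8354  0.5496  0.0017] [ 0.0524 -0.0118 -0.0007] 0.0006392237807495552 2767
wall [-0.9572 -0.2896  0.0015] [0.0458 0.0597 0.0002] 0.0005957695565597333 6935
T floor 0.5818798474840943 T wall -0.2937872565324116
handle surf [-0.0048  0.109  -0.0004]
```

```bash
sed -i 's/^T0=.*/T0=0.582/' h.py
python3 - <<'E'
from h import *
from cell import status
s=status.observe()
F=(.034,-.008);M=[.4545,-.1716]
for psi in(-.36,-.2):
  rel(s,*hold(M+[.17],-.3,psi,F)); rel(s,*hold(M+[.10],-.582,psi,F)); rel(s,*hold(M+[.003],-.582,psi,F))
E
```

```text
from [0.5616 0.2107 0.2301] to [ 0.4369 -0.165   0.2188] row [-0.0007  0.1334 -0.4766  0.2971 -0.0309  0.4137] mm 395.9441122012365 rows 9.495062642715503 4.275741292161866
from [0.5616 0.2107 0.2301] to [ 0.4503 -0.17    0.1521] row [ 0.0842  0.1278 -0.4815  0.2937 -0.0733  0.6807] mm 404.2061440926427 rows 9.693192903900304 6.243266041992024
from [0.5616 0.2107 0.2301] to [ 0.4503 -0.17    0.0551] row [ 0.2044  0.1442 -0.4807  0.2937 -0.0733  0.6807] mm 433.50174220186267 rows 10.395725232658576 6.243266041992024
from [0.5616 0.2107 0.2301] to [ 0.4361 -0.1679  0.2188] row [-0.0008  0.1342 -0.4803  0.1436 -0.0183  0.4158] mm 398.9412231516545 rows 9.566935806994113 3.689096357973227
from [0.5616 0.2107 0.2301] to [ 0.4501 -0.1707  0.1521] row [ 0.0842  0.128  -0.4824  0.1415 -0.0388  0.6845] mm 404.90312672017194 rows 9.709907115591653 5.8665217571893065
from [0.5616 0.2107 0.2301] to [ 0.4501 -0.1707  0.0551] row [ 0.2043  0.1444 -0.4816  0.1415 -0.0388  0.6845] mm 434.15169652735386 rows 10.411311667322634 5.8665217571893065
```

Emit:
{"method": "step_arm", "body": {
  "rows": [
    [1,-0.01,0.02,-0.03,0.02,0,0.03],
    [1,-0.01,0.03,-0.08,0.05,-0.005,0.07],
    [1,-0.01,0.045,-0.13,0.08,-0.008,0.11],
    [1,-0.01,0.06,-0.18,0.11,-0.01,0.15],
    [1,-0.01,0.072,-0.23,0.14,-0.015,0.2],
    [1,-0.01,0.085,-0.28,0.17,-0.018,0.24],
    [1,-0.01,0.1,-0.33,0.2,-0.02,0.29],
    [1,-0.01,0.11,-0.38,0.24,-0.025,0.33],
    [1,-0.01,0.12,-0.42,0.27,-0.028,0.37],
    [1,-0.005,0.13,-0.455,0.29,-0.03,0.4],
    [1,0.0,0.133,-0.477,0.297,-0.03,0.414],
    [1,0.0,0.133,-0.477,0.297,-0.03,0.414]
  ]
}}

```text
clock: 11.65
position: [0.4332, -0.1684, 0.2177]
ee_rot: [-0.752, 1.531, 1.156]
force: [0.1, 0.3, -2.0]
width: 0.631
```

Run:
```python
from h import *
from cell import status,cams
s=status.observe();st(s)
F=(.034,-.008);M=[.4545,-.1716]
for z,a in((.12,-.45),(.07,-.582),(.03,-.582)): rel(s,*hold(M+[z],a,-.36,F))
T=cams.get_image("top");cv2.imwrite("pics/t9.png",cv2.resize(T["pixels"][120:290,100:370,::-1],None,fx=2.9,fy=2.9));np.savez("top9.npz",**T)
```

```text
t 11.65 pos [ 0.4332 -0.1684  0.2177] F [ 0.0687  0.3232 -1.9698] w 0.6313479844020217 j [ 0.0053  0.3793  0.363   1.7602 -0.1285  1.324   1.6212]
from [ 0.4332 -0.1684  0.2177] to [ 0.444  -0.1676  0.1711] row [ 0.0521 -0.0286  0.0061 -0.005  -0.0055  0.1482] mm 47.80475750046853 rows 1.1463970623613555 1.2434515989571113
from [ 0.4332 -0.1684  0.2177] to [ 0.4503 -0.17    0.1221] row [ 0.1082 -0.0545  0.0066 -0.0054 -0.0051  0.2742] mm 97.07241049032208 rows 2.3278755513266685 2.2990275916269125
from [ 0.4332 -0.1684  0.2177] to [ 0.4503 -0.17    0.0821] row [ 0.156  -0.0691  0.0069 -0.0054 -0.0051  0.2742] mm 136.62206732505246 rows 3.276308568946102 2.2990275916269125
```

View pics/t9.png

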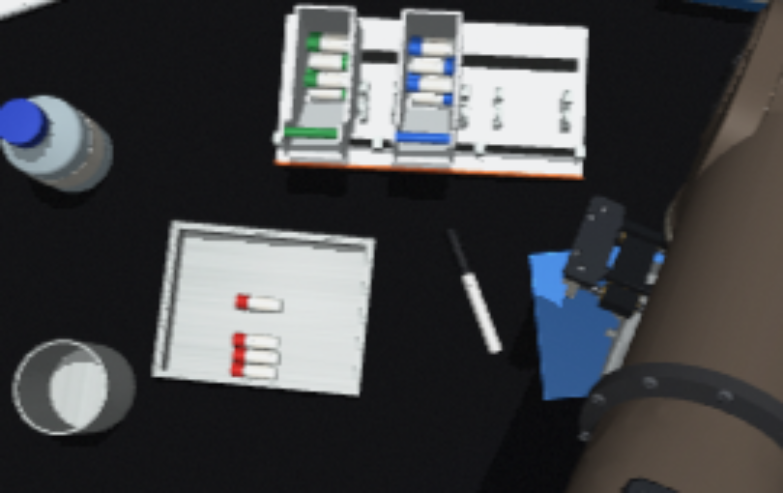

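The top view shows all four red-capped tubes in the tray at crop px (240-280,300-372), with the tray, marker and other bins where they were. I'll lower the bin over the mat.

Emit:
{"method": "step_arm", "body": {
  "rows": [
    [1,0.03,-0.015,0.006,-0.005,-0.005,0.07],
    [1,0.052,-0.028,0.006,-0.005,-0.005,0.15],
    [1,0.08,-0.041,0.006,-0.005,-0.005,0.21],
    [1,0.108,-0.054,0.007,-0.005,-0.005,0.274],
    [1,0.135,-0.062,0.007,-0.005,-0.005,0.274],
    [1,0.156,-0.069,0.007,-0.005,-0.005,0.274],
    [1,0.156,-0.069,0.007,-0.005,-0.005,0.274],
    [1,0.156,-0.069,0.007,-0.005,-0.005,0.274]
  ]
}}

```text
clock: 12.37
position: [0.4516, -0.1647, 0.0833]
ee_rot: [-0.548, 1.667, 1.377]
force: [-0.3, 0.7, -1.4]
width: 0.629
```

Run:
```python
from h import *
from cell import status,cams
s=status.observe();st(s)
F=(.034,-.008);M=[.4545,-.1716]
for z in(.012,.006,.003): rel(s,*hold(M+[z],-.582,-.36,F))
S=cams.get_image("scene");cv2.imwrite("pics/s10.png",cv2.resize(S["pixels"][110:280,150:330,::-1],None,fx=3.5,fy=3.5)[:600])
```

```text
t 12.37 pos [ 0.4516 -0.1647  0.0833] F [-0.2867  0.6565 -1.3856] w 0.6286811161843197 j [ 0.0761  0.7488  0.3181  1.6195 -0.2054  1.3981  1.6934]
from [ 0.4516 -0.1647  0.0833] to [ 0.4503 -0.17    0.0641] row [ 0.0196 -0.0138 -0.0069  0.0061 -0.0022 -0.0004] mm 19.96232393031596 rows 0.47871280408431555 0.05473181129895478
from [ 0.4516 -0.1647  0.0833] to [ 0.4503 -0.17    0.0581] row [ 0.0258 -0.018  -0.0069  0.0061 -0.0022 -0.0004] mm 25.780670914480673 rows 0.6182415087405437 0.05473181129895478
from [ 0.4516 -0.1647  0.0833] to [ 0.4503 -0.17    0.0551] row [ 0.029  -0.02   -0.0069  0.0061 -0.0022 -0.0004] mm 28.717891650531946 rows 0.6886784568472888 0.05473181129895478
```

View pics/s10.png

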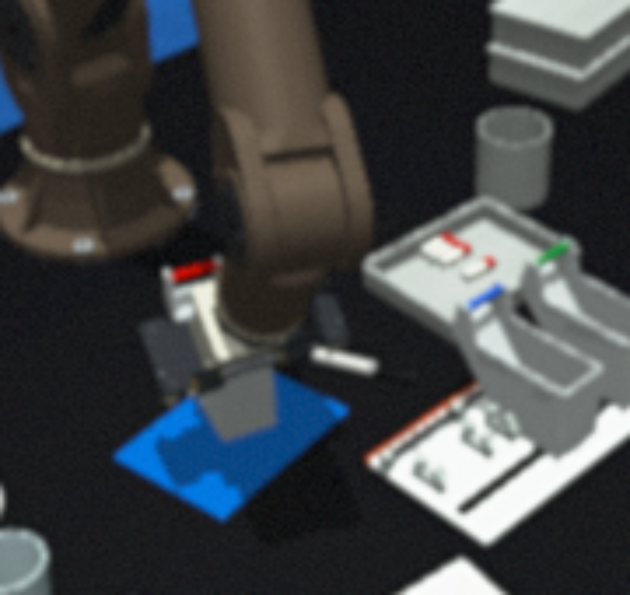

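Emit:
{"method": "step_arm", "body": {
  "rows": [
    [1,0.012,-0.008,-0.004,0.006,-0.002,0],
    [1,0.02,-0.014,-0.007,0.006,-0.002,0],
    [1,0.024,-0.0165,-0.007,0.006,-0.002,0],
    [1,0.027,-0.0185,-0.007,0.006,-0.002,0],
    [1,0.027,-0.0185,-0.007,0.006,-0.002,0],
    [1,0.027,-0.0185,-0.007,0.006,-0.002,0]
  ]
}}

```text
clock: 12.92
position: [0.4502, -0.1718, 0.0575]
ee_rot: [-0.542, 1.671, 1.369]
force: [-0.1, 0.4, -2.9]
width: 0.63
```

Run:
```python
from h import *
from cell import status,cams
s=status.observe();st(s)
F=(.034,-.008);M=[.4545,-.1716]
for z in(.003,.001,-.001): rel(s,*hold(M+[z],-.582,-.36,F))
d=wr("w11")
z=d["range_z"];v,u=np.mgrid[:384,:512];P=cloud(d)
q=P[218:252,222:292].reshape(-1,3);q=q[q[:,2]<.1];U,S_,V=np.linalg.svd(q-q.mean(0));print("bin floor normal",V[2],q.mean(0),S_[2]/len(q)**.5)
```

```text
t 12.92 pos [ 0.4502 -0.1718  0.0575] F [-0.0504  0.4203 -2.8887] w 0.6301441557430604 j [ 0.0894  0.7834  0.3154  1.6282 -0.2118  1.3555  1.7014]
from [ 0.4502 -0.1718  0.0575] to [ 0.4503 -0.17    0.0551] row [ 0.0028 -0.0011  0.0021 -0.0021 -0.0008  0.0003] mm 2.9116178999337556 rows 0.06982297122143298 0.01876286153175273
from [ 0.4502 -0.1718  0.0575] to [ 0.4503 -0.17    0.0531] row [ 0.0049 -0.0024  0.0021 -0.0021 -0.0008  0.0003] mm 4.675258328330687 rows 0.11211650667459681 0.01876286153175273
from [ 0.4502 -0.1718  0.0575] to [ 0.4503 -0.17    0.0511] row [ 0.007  -0.0038  0.0021 -0.0021 -0.0008  0.0003] mm 6.575603552377247 rows 0.15768833458938242 0.01876286153175273
bin floor normal [0.0006 0.0044 1.    ] [ 0.4325 -0.1662  0.0065] 0.000668465267033556
```

View pics/w11.png

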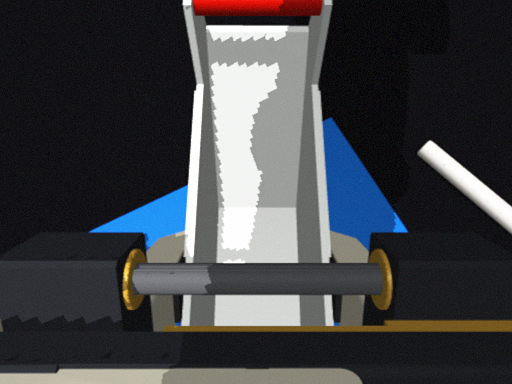

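The bin floor is level and its underside reads about 3.5 mm. I'll lower 2 mm more and open.

Emit:
{"method": "step_arm", "body": {
  "rows": [
    [1,0.0012,-0.0006,0,0,0,0],
    [1,0.0025,-0.0013,0,0,0,0],
    [1,0.0025,-0.0013,0,0,0,0],
    [1,0.0025,-0.0013,0,0,0,0]
  ]
}}

```text
clock: 13.3
position: [0.4503, -0.1719, 0.0565]
ee_rot: [-0.543, 1.67, 1.368]
force: [-0.3, 0.0, 9.8]
width: 0.623
```

Run:
```python
from h import *
from cell import status
st(status.observe())
```

```text
t 13.3 pos [ 0.4503 -0.1719  0.0565] F [-0.2685  0.0465  9.8091] w 0.6233190473223293 j [ 0.0897  0.7844  0.3154  1.6288 -0.2124  1.3534  1.7021]
```

Contact shows at +9.8 N. I'll release and withdraw along the fingers.

Emit:
{"method": "step_arm", "body": {
  "rows": [
    [0.2,0.001,-0.0005,0,0,0,0],
    [-0.4,0,0,0,0,0,0],
    [-0.74,0,0,0,0,0,0],
    [-0.74,0,0,0,0,0,0],
    [-0.74,-0.02,0,0,0,0,0],
    [-0.74,-0.05,0,0,0,0,0],
    [-0.74,-0.09,0,0,0,0,0],
    [-0.74,-0.13,0,0,0,0,0],
    [-0.74,-0.17,0,0,0,0,0],
    [-0.74,-0.2,0,0,0,0,0],
    [-0.74,-0.2,0,0,0,0,0],
    [-0.74,-0.2,0,0,0,0,0]
  ]
}}

```text
clock: 14.3
position: [0.533, -0.203, 0.1892]
ee_rot: [-0.544, 1.67, 1.367]
force: [0.2, -1.5, -1.0]
width: 0.868
```

Run:
```python
from h import *
from cell import status,cams
s=status.observe();st(s)
T=cams.get_image("top");S=cams.get_image("scene");d=wr("w12");np.savez("top12.npz",**T);np.savez("scene12.npz",**S)
cv2.imwrite("pics/s12.png",cv2.resize(S["pixels"][130:280,150:350,::-1],None,fx=3.9,fy=3.9)[:600])
cv2.imwrite("pics/t12.png",cv2.resize(T["pixels"][120:290,100:370,::-1],None,fx=2.9,fy=2.9))
```

```text
t 14.3 pos [ 0.533  -0.203   0.1892] F [ 0.159  -1.5276 -0.9644] w 0.8677211406349357 j [ 0.1117  0.773   0.3488  1.2669 -0.1988  1.7224  1.6771]
```

View pics/s12.png

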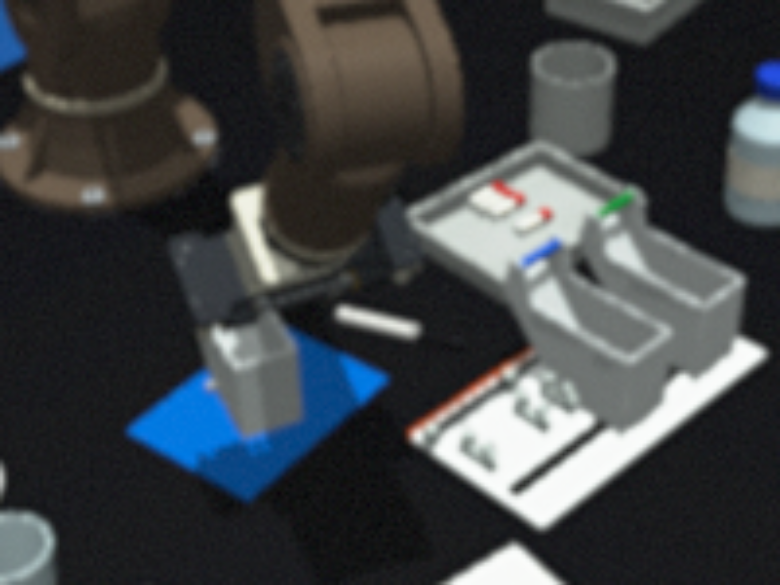

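View pics/t12.png

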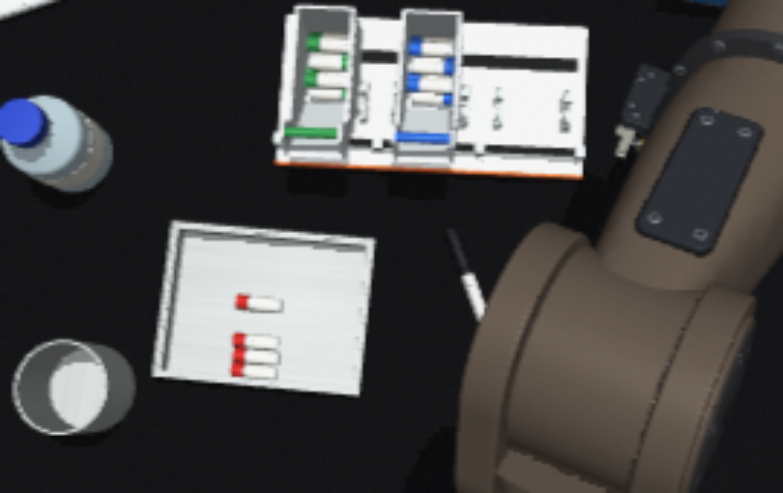

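View pics/w12.png

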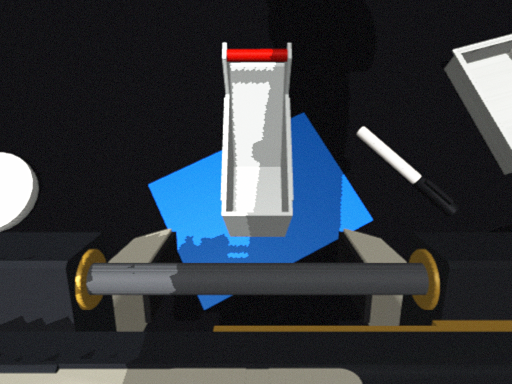

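Run:
```python
from h import *
from cell import status
d=dict(np.load("w12.npz"));P=cloud(d);s=status.observe()
def fit(r0,r1,c0,c1):
    q=P[r0:r1,c0:c1].reshape(-1,3);q=q[q[:,2]<.2]
    for _ in range(4):
        V=np.linalg.svd(q-q.mean(0),full_matrices=False)[2];n=V[2];e=(q-q.mean(0))@n;q=q[abs(e)<2.5*e.std()+1e-4]
    return n,q.mean(0)
print("floor",fit(172,208,240,282))
m=mask(d,"red");b=blobs(m,100)[0];print(b);ce=b[0][1];h=onplane(d,*ce,.118);print("handle",h,P[int(ce[1]),int(ce[0])])
hd=np.array([np.cos(-.36),np.sin(-.36),0]);foot=h+.094*hd
print("foot",foot); a=.11;D=foot[:2]-[.4545,-.1716];print("foot in mat",D[0]*np.cos(a)+D[1]*np.sin(a),-D[0]*np.sin(a)+D[1]*np.cos(a))
print([onplane(d,*p,.08) for p in ((224,215),(291,215))])
Rc=R.from_rotvec(s["ee_rot"]).as_matrix();print("up .1 row",Rc.T@[0.03,0,.12]/.8)
```

```text
floor (array([ 0.0018, -0.0008, -1.    ]), array([ 0.4421, -0.1656,  0.0054]))
[(array([227,  48,  60,  14, 733], dtype=int32), array([256.6849,  54.4025]))]
handle [ 0.3632 -0.1397  0.118 ] [ 0.3651 -0.141   0.121 ]
foot [ 0.4512 -0.1728  0.118 ]
foot in mat -0.003436232959231192 -0.0008412877409812475
[array([ 0.477 , -0.2122,  0.08  ]), array([ 0.497 , -0.1595,  0.08  ])]
up .1 row [-0.1445  0.0535  0.013 ]
```

The bin is upright to within 0.002 rad, its foot is about 3 mm from the mat centre, and its inner floor reads 5.4 mm. I'll move the gripper further clear and hand in.

Emit:
{"method": "step_arm", "body": {
  "rows": [
    [-0.74,-0.04,0.015,0.003,0,0,0],
    [-0.74,-0.08,0.03,0.006,0,0,0],
    [-0.74,-0.12,0.045,0.01,0,0,0],
    [-0.74,-0.14,0.053,0.013,0,0,0],
    [-0.74,-0.14,0.053,0.013,0,0,0],
    [-0.74,-0.14,0.053,0.013,0,0,0],
    [-0.74,-0.14,0.053,0.013,0,0,0]
  ]
}}

```text
clock: 15.03
position: [0.5598, -0.2016, 0.3043]
ee_rot: [-0.54, 1.672, 1.37]
force: [-0.3, -0.5, -0.9]
width: 0.869
```

Run:
```python
from h import *
from cell import status,cams,arm
s=status.observe();st(s)
S=cams.get_image("scene");T=cams.get_image("top");P=cloud(T)
for a,ce in blobs(mask(T,"red"),6)[0]:
    print("red",ce,onplane(T,*ce,.012))
for a,ce in blobs(mask(S,"red"),6)[0]: print("scene red",ce,a[4])
for n,c in(("green",.1499),("blue",.0424)):
    print(n,[onplane(T,*ce,.14) for a,ce in blobs(mask(T,n),40)[0] if a[4]<100])
print(arm.sign_off())
```

```text
t 15.03 pos [ 0.5598 -0.2016  0.3043] F [-0.3489 -0.5016 -0.9076] w 0.8693917449672358 j [ 0.1226  0.7521  0.3561  1.0203 -0.2017  1.9892  1.6428]
red [183.  223.5] [0.4607 0.2308 0.012 ]
red [181.7234 242.1489] [0.4055 0.2317 0.012 ]
scene red [203.913  193.4348] 46
green [array([0.6111, 0.1495, 0.14  ])]
blue [array([ 0.8278, -0.2668,  0.14  ]), array([0.6083, 0.0424, 0.14  ])]
the job is handed in; nothing more can be done
None
```

The job is done and handed in at about 15 s of the 53 s allowed; sign-off gives no verdict. I pulled the red-handled bin forward onto its stop and let go. Then I regripped it across the side walls, lifted it out, tipped the tubes into the tray and stood the bin on the mat.

- **Tubes:** all four were seen in the top view, lying in the tray, and the wrist view showed the bin empty. The final colour check found one lone cap at (0.461, 0.231) and one blob where three adjacent caps merge at about (0.406, 0.232), so it did not count four separately.
- **Red bin:** upright to within about 0.002 rad, released, with the middle of its underside about 3 mm from the mat centre. The heights from depth are good to about 2 mm.
- **Everything else:** the green and blue handles were unchanged to within a millimetre, so both bins are shut. The tray, marker, canister and reagent bottle looked unmoved in the last pictures. I did not check the amber bottle, beaker or dish by measurement.
- **Robot:** well clear of the bin with the gripper open. In the last move joint 6 ended at 1.989, close to its limit of 2.

No check failed.

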